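Fit the rod through a new kitchen roll in its holder

TASK

The new roll of kitchen paper has been put loosely into its wooden holder. Push it back against the back board so that its core lines up with the holes, then thread the loose wooden rod from the left, through the open cheek and the core and into the socket in the right cheek, until the shoulder of its handle is fully home against the cheek. Let go, and leave the mug and the honey jar standing where they are.

Things in the scene. Friction and masses are not known exactly. Their poses are not given: they have to be found in the camera images.
- holder: Light wooden kitchen-roll holder; it does not move. Origin: on the worktop under the middle of the hole axis; y runs along that axis to the left (open) cheek, x away from the robot to the back board, z up (the holder is turned a little). Base board: x -98 to +66 mm, top at z = 18 mm. Both cheeks are 20 mm thick, 92 mm wide in x (centred on x = 0), top at z = 100 mm. The front is open.
- open_hole (a point): Centre of the round open hole (22 mm, right through) on the outer face of the left cheek: holder frame (0, +123, 65) mm. That cheek's inner face is at y = +103 mm. Axes as the holder's.
- socket (a point): Centre of the mouth of the socket (22 mm wide, 16 mm deep, opening inward only) on the inner face of the right cheek: holder frame (0, -103, 65) mm. That cheek's outer face is at y = -123 mm.
- back_board (a point): Top edge of the back board's front face, in its middle: holder frame (47, 0, 77) mm. The board runs along y from cheek to cheek, from z = 18 to 77 mm.
- roll: White roll of kitchen paper, diameter 90, length 200 mm, 150 g, its core open right through (inner diameter 40). It lies on the base board between the cheeks, 25 to 45 mm forward of the hole axis; a light push (1 to 2 N) rolls it back and it stays there. Against the back board it is in line, its core 2 to 3 mm lower than the holes. Origin: middle of the core; y along the core.
- rod: Loose wooden rod, 292 mm, 90 g, lying flat on the worktop left of the holder, nose away from the robot. Round shaft, diameter 18 mm; at one end a flat handle 52 long, 32 wide (y), 18 thick (z), its square shoulder too wide for the hole. Origin: middle of the handle, on the rod's axis, 9 mm above the worktop; x along the rod to the nose. Shoulder at x = 26, nose end at x = 266 mm.
- rod_nose (a point): End of the rod's nose, on its axis; the last 12 mm taper to 7 mm. With the rod fully home it is 14 mm inside the socket.
- rod_shoulder (a point): Centre of the handle's shoulder, on the rod's axis; it meets the outer face of the left cheek when the rod is fully home.
- mug: White mug with a dark band, 90 mm wide and 107 mm tall with a handle, standing behind the holder. Origin: middle of its underside.
- honey_jar: Round glass jar of honey with a grey lid, 70 mm wide and 102 mm tall, standing behind the holder, to the left. Origin: middle of its underside.

How it is judged (in metres and radians):
On the way, in this order (a step that is already met when the one before it is completed fails the run):
1. the roll is pushed back until its core lines up with the holes (x of roll in the frame of holder between -0.012 and 0.012 m and y of rod_nose in the frame of holder above 0.105 m), for 0.2 s.
2. the rod has passed through the open cheek and is inside the core, short of the socket (y of rod_nose in the frame of holder between -0.1 and 0.06 m and x of rod_nose in the frame of roll between -0.02 and 0.02 m and z of rod_nose in the frame of roll between -0.02 and 0.02 m), for 0.1 s.
At the end, for the whole second after the job is handed in: The rod lies in the holder, straight along the hole axis (within 0.04 rad), its nose in the socket and the shoulder of its handle home against the left cheek (within 5 mm); the roll is on the rod, its core within 14 mm of the hole axis from front to back; all is at rest (distance between rod_shoulder and open_hole below 0.005 m and y of rod_nose in the frame of holder below -0.111 m and angle between the x axis of rod and the y axis of holder, either way round below 0.04 rad and x of roll in the frame of holder between -0.014 and 0.014 m and angle between the y axis of roll and the y axis of holder, either way round below 0.1 rad and linear speed of each of rod, roll below 0.01 m/s); the robot touches nothing.
It fails at once if the mug is disturbed (moved more than 30 mm) (distance of mug from where it was at the start of the episode above 0.03 m).
It fails at once if the honey jar is disturbed (moved more than 30 mm) (distance of honey_jar from where it was at the start of the episode above 0.03 m).
It also fails if it takes over 72 s, if anything falls off the work surface, if the arm or the gripper's body presses on something with over 40 N, if the wrist force passes 120 N, or if a joint passes its speed limit or range.

ROBOT

A 6-joint arm with a two-finger parallel gripper is mounted at the origin on a cart in front of the work surface, level with it; the furniture and walls round the work are solid. World frame = base frame: x ahead of the robot, y to its left, z up, the work surface at z = 0. Lengths are in mm, angles in rad, forces in N, time in s.
With the tool pointing down it reaches from about 300 to 775 mm from the base axis. Payload 14.6 kg.
Tool frame: the origin (TCP) lies between the finger pads; the fingertips stand 8 mm ahead of it and the grasp point (between the pads) lies 11 mm behind it; z points along the fingers, y is the direction in which the jaws open and shut (so a half turn about z gives the same grasp; the last joint's range is limited). The gripper opens to 94 mm and grips with 3 to 60 N. Pads are 16 mm wide; open, the fingers measure 119 mm over their backs; the gripper's body (75 mm by 177 mm) begins 78 mm behind the grasp point.
Start: joints at [-1.258, 0.3, 1.521, -0, 1.321, -0.067], TCP at [203.896, -510.799, 213.446] pointing down, gripper open.
Joint ranges: [-3.03, 3.03], [-0.79, 2.21], [0.23, 2.52], [-1.04, 4.18], [0, 3.07], [-2.55, 2.55]. Speed limits (rad/s): [2.22, 2.22, 2.57, 3.14, 3.14, 3.14].

INTERFACE

Orientations are given as [roll, pitch, yaw] about the fixed x, y, z axes, in that order (R = Rz(yaw) Ry(pitch) Rx(roll)).
In Python, from cell import manip, cams, models gives the robot as it stands. The module is installed in compiled form; this text tells all that it offers.
- The arm moves only by the shell command python3 -m pendant 'ROWS' [OPENING] [FORCE]. ROWS is JSON, a list that holds one entry, the list of rows, each a list of 4 numbers: the shift along the tool's x, y, z in cm, then the turn about the tool's z in rad. In form: [[[x, y, z, roll], ...]]. A call has 1 to 5 rows; each row is the pose to reach, as a shift and turn from the pose commanded when the call began, along the tool's axes at that moment; what a row does not reach only later rows make up. A row lasts 1/10 s, in which the tool goes at most 50 mm and 8.59 degrees, less where a joint would pass 70% of its speed; a pose out of reach is approached as far as the arm can. A call with a gripper value outside its range is refused whole. OPENING is the opening, from -1 (shut) to 1 (fully open), so that 0 is half open, set as the call begins (- or left out, the last holds). The fingers move at their own pace and stop on an object; FORCE is the grip in N (left out, the last holds). Time passes only in rows, so rows that repeat a pose let the fingers close. It gives the time, the measured TCP pose, the force and the opening at its end, in the units of the state.
- manip.read_state(): the state, without advancing time (a new reading comes with each control period).
- cams.camera(name): name is "scene" or "side" or "wrist"; returns a dict with "frame" (420x560x3 uint8, red, green, blue), "K" (3x3 intrinsics, pixels), "pose" (4x4, takes a point from camera to world coordinates). Camera axes: x right, y down, z forward; pixel columns grow to the right and rows downward; lengths in mm; the calibration is good to about 2 mm. A picture is of the moment at which its call begins. There is no depth.
- manip.sign_off(): hands the job in, once; it reports no verdict.
Trained networks look in the newest picture that a camera, given by its name, has taken for a name from the list of things; names that differ only in an ending like _2 or _b are one class to them, and where a whole thing is asked for, a point or a joint stands for the part that bears it (a point fixed in the world has none). Each returns a list of dicts, best first, with "score" (0 to 1); they miss things now and then, are a little off and sometimes report something else, mostly with a low value. They report only what shows in the picture. A call takes as long as a camera call.
- models.regions_of(camera, name): "pixels" (420x560 bool, what is visible of it) and "point" ([column, row] in pixels, amid what is visible of it).
The state is a dict: "clock": time; "joints": joint angles; "qd": joint speeds; "effort": joint torques, N m; "eef_pos": TCP position; "eef_rot": TCP orientation; "wrist_force": force on the tool from outside, world axes, zero at the start; "moment": the same for the moment, N m; "finger_gap": finger opening in mm.
Only numpy, scipy, OpenCV 4.12 (cv2) and the standard library are available. Lean on these libraries where they do the work, as an engineer would, in place of code of your own. Each camera call takes 0.05 s, during which the arm holds its last target.

## Working session

There is one attempt and no reset: what is moved stays moved. The work goes in short steps, Python scripts to look and compute and a shell command to move; the robot and the scene stay as the last step left them, time stands still between calls to the robot, and variables do not carry over. Pictures are saved under pics/ and viewed, and the job is handed in when it is done.

```bash
mkdir -p pics; ls; cat > h.py <<'E'
import numpy as np, cv2
from cell import manip, cams, models
def snap(n,fn):
    c=cams.camera(n); cv2.imwrite('pics/'+fn,cv2.cvtColor(c['frame'],cv2.COLOR_RGB2BGR)); return c
E
python3 - <<'E'
from h import *
s=manip.read_state(); print({k:np.round(v,3).tolist() for k,v in s.items()})
for n in ['scene','side','wrist']:
    c=snap(n,n+'0.png'); print(n,np.round(c['K'],1).tolist(),np.round(c['pose'],3).tolist())
    for o in ['holder','roll','rod','mug','honey_jar','rod_nose','open_hole']:
        r=models.regions_of(n,o); print(o,[(round(a['score'],2),np.round(a['point']).tolist(),int(a['pixels'].sum())) for a in r][:3])
E
```

```text
pics
{'clock': 0.0, 'joints': [-1.258, 0.301, 1.522, -0.0, 1.321, -0.067], 'qd': [0.001, -0.001, 0.001, 0.001, -0.0, 0.002], 'effort': [0.0, -53.181, -35.274, 0.071, 0.024, -0.0], 'eef_pos': [203.816, -510.569, 212.875], 'eef_rot': [-3.14, -0.0, 0.38], 'wrist_force': [0.178, -0.758, -0.578], 'moment': [0.025, 0.044, -0.012], 'finger_gap': 93.832}
scene [[505.8, 0.0, 285.1], [0.0, 505.8, 201.5], [0.0, 0.0, 1.0]] [[0.506, -0.328, 0.798, -607.158], [-0.862, -0.192, 0.468, -562.234], [-0.0, -0.925, -0.38, 642.312], [0.0, 0.0, 0.0, 1.0]]
holder [(0.63, [345.0, 259.0], 2131)]
roll [(0.74, [329.0, 238.0], 2857)]
rod []
mug [(0.7, [393.0, 212.0], 1125)]
honey_jar [(0.63, [314.0, 200.0], 692), (0.34, [340.0, 258.0], 2295)]
rod_nose []
open_hole [(0.95, [338.0, 257.0], 2440)]
side [[422.0, 0.0, 279.8], [0.0, 422.0, 208.7], [0.0, 0.0, 1.0]] [[0.981, -0.093, 0.172, 374.882], [-0.194, -0.351, 0.916, -722.022], [-0.025, -0.932, -0.362, 425.468], [0.0, 0.0, 0.0, 1.0]]
holder [(0.78, [286.0, 298.0], 7339)]
roll [(0.81, [253.0, 262.0], 3683)]
rod []
mug [(0.66, [405.0, 275.0], 3579)]
honey_jar [(0.59, [350.0, 228.0], 1631)]
rod_nose [(0.74, [236.0, 216.0], 578)]
open_hole [(0.62, [286.0, 297.0], 7228), (0.28, [254.0, 264.0], 3729)]
wrist [[349.4, 0.0, 283.2], [0.0, 349.4, 209.6], [0.0, 0.0, 1.0]] [[0.371, -0.902, -0.22, 267.627], [-0.929, -0.36, -0.087, -486.084], [-0.001, 0.236, -0.972, 383.447], [0.0, 0.0, 0.0, 1.0]]
holder []
roll []
rod []
mug []
honey_jar []
rod_nose []
open_hole []
```

View pics/scene0.png

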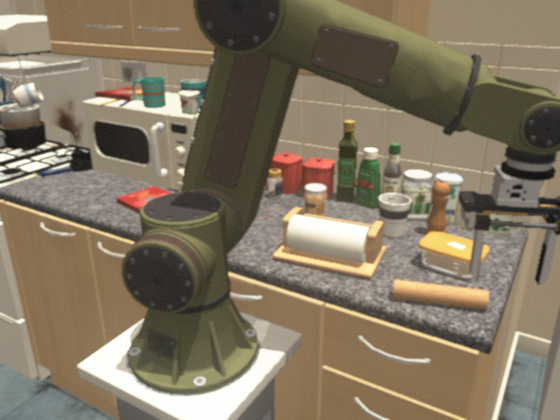

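View pics/side0.png

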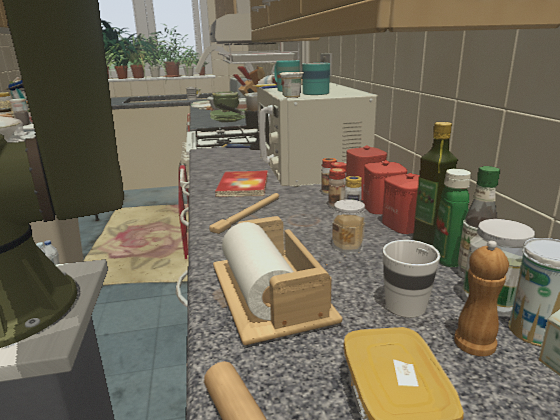

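View pics/wrist0.png

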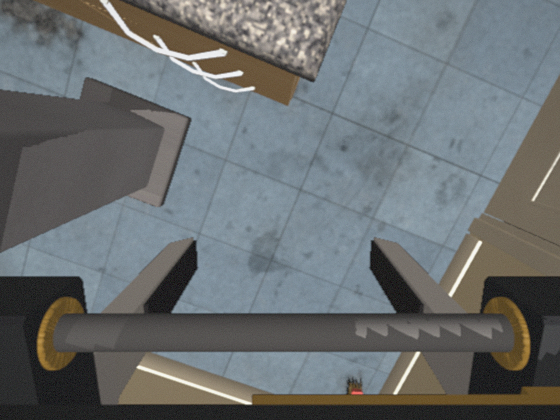

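The side view shows the roll at about (253,262), the holder's right cheek at (300,295), and the rod behind it from (212,230) to (278,196). The scene view has the arm hiding the rod. The wrist camera sees only floor.

```bash
cat >> h.py <<'E'
def ray(c,uv):
    K=np.array(c['K']);T=np.array(c['pose']); d=T[:3,:3]@np.linalg.inv(K)@np.array([uv[0],uv[1],1.]); return T[:3,3],d
def onz(c,uv,z):
    o,d=ray(c,uv); return o+d*(z-o[2])/d[2]
def proj(c,P):
    T=np.linalg.inv(np.array(c['pose'])); p=T[:3,:3]@np.asarray(P,float)+T[:3,3]; q=np.array(c['K'])@p; return q[:2]/q[2]
E
python3 - <<'E'
from h import *
c=cams.camera('side')
for n,uv,z in [('rod h',(213,229),9),('rod n',(277,197),9),('cheek R top f',(272,293),100),('cheek R top b',(328,272),100),('cheekL top f',(245,222),100),('cheekL top b',(280,219),100),('mug bot',(408,310),0),('jar bot',(348,247),0),('base fr',(246,336),18),('base br',(340,322),18),('base lf',(214,262),18)]:
    print(n,np.round(onz(c,uv,z)))
c=cams.camera('scene')
for n,uv,z in [('base f',(276,253),18),('base fr',(376,270),18),('cheekR top',(381,220),100),('cheekL f top',(288,213),100),('jar',(316,212),0),('mug',(394,232),0)]:
    print(n,np.round(onz(c,uv,z)))
E
```

```text
rod h [387. 238.   9.]
rod n [583. 425.   9.]
cheek R top f [ 455. -218.  100.]
cheek R top b [ 549. -180.  100.]
cheekL top f [448.  47. 100.]
cheekL top b [519.  45. 100.]
mug bot [ 696. -168.    0.]
jar bot [679.  82.   0.]
base fr [ 416. -198.   18.]
base br [ 565. -197.   18.]
base lf [381.  50.  18.]
base f [386.  49.  18.]
base fr [ 435. -208.   18.]
cheekR top [ 547. -172.  100.]
cheekL f top [464.  58. 100.]
jar [714.  99.   0.]
mug [ 699. -163.    0.]
```

```bash
cat >> h.py <<'E'
from scipy.spatial.transform import Rotation as Ro
def plan(pos,yaw):
    s=manip.read_state(); R=Ro.from_euler('xyz',s['eef_rot']).as_matrix()
    d=R.T@(np.array(pos,float)-s['eef_pos'])/10
    y=s['eef_rot'][2]; t=-(yaw-y)   # turn about tool z (down)
    t=(t+np.pi)%(2*np.pi)-np.pi
    print('pos',np.round(s['eef_pos'],1),'rot',np.round(s['eef_rot'],3),'F',np.round(s['wrist_force'],1),'gap',round(s['finger_gap'],1),'t',round(s['clock'],2),'q',np.round(s['joints'],2))
    print('shift cm',np.round(d,2),'turn',round(t,3))
E
python3 -c "
from h import *
plan([430,-60,380],0.9)"
```

```text
pos [ 203.9 -510.8  213.4] rot [-3.142 -0.     0.38 ] F [-0.3  0.9  0.2] gap 93.9 t 1.3 q [-1.26  0.3   1.52  0.    1.32 -0.07]
shift cm [ 37.71 -33.49 -16.65] turn -0.52
```

```bash
python3 -m pendant '[[[0,0,-8,0],[5,-4,-14,-0.1],[9,-8,-16.5,-0.2],[13,-11,-16.5,-0.3],[16.5,-14,-16.5,-0.4]]]'; python3 -c "
from h import *
plan([430,-60,380],0.9)"
```

```text
clock: 1.8
eef_pos: [280.3, -365.8, 367.8]
eef_rot: [3.139, 0.0, 0.783]
wrist_force: [1.2, -0.2, 0.7]
finger_gap: 94.3
pos [ 280.3 -365.8  367.8] rot [3.139 0.    0.783] F [ 1.2 -0.2  0.7] gap 94.3 t 1.8 q [-1.    0.02  1.49  0.    1.63 -0.21]
shift cm [ 32.18 -11.12  -1.25] turn -0.117
```

```bash
python3 -m pendant '[[[3,-4,0,-0.05],[6,-8,0,-0.1],[10,-12,0,-0.1],[14,-15,0,-0.1],[18,-18,0,-0.1]]]'; python3 -c "
from h import *
plan([430,-60,380],0.9)"
```

```text
clock: 2.3
eef_pos: [279.8, -117.2, 366.3]
eef_rot: [3.14, -0.0, 0.879]
wrist_force: [1.0, -0.1, 0.0]
finger_gap: 93.8
pos [ 279.8 -117.2  366.3] rot [ 3.14  -0.     0.879] F [ 1.  -0.1  0. ] gap 93.8 t 2.3 q [-0.52 -0.36  1.81  0.    1.68  0.17]
shift cm [13.99  7.92 -1.35] turn -0.021
```

```bash
python3 -m pendant '[[[4,3,-1,0],[8,5,-1,0],[12,7,-1,0],[12,7,-1,0]]]'; python3 -c "
from h import *
plan([430,-60,380],0.9)
for n in ['wrist','scene','side']:
    c=snap(n,n+'1.png')
    if n=='wrist': print(np.round(c['pose'],3).tolist())
    for o in ['holder','roll','rod','mug','honey_jar','rod_nose']:
        r=models.regions_of(n,o); print(n,o,[(round(a['score'],2),np.round(a['point']).tolist(),int(a['pixels'].sum())) for a in r][:3])
"
```

```text
clock: 2.7
eef_pos: [413.5, -69.2, 374.6]
eef_rot: [-3.139, 0.001, 0.883]
wrist_force: [-0.4, -0.1, -0.7]
finger_gap: 94.0
pos [413.5 -69.2 374.6] rot [-3.139e+00  1.000e-03  8.830e-01] F [-0.4 -0.1 -0.7] gap 94.0 t 2.7 q [-0.25 -0.07  1.57  0.    1.65  0.43]
shift cm [ 1.76  0.69 -0.54] turn -0.017
[[0.773, -0.616, -0.153, 457.587], [-0.635, -0.751, -0.181, -17.191], [-0.003, 0.237, -0.972, 544.551], [0.0, 0.0, 0.0, 1.0]]
wrist holder [(0.83, [328.0, 120.0], 11121)]
wrist roll [(0.56, [309.0, 155.0], 10521)]
wrist rod [(0.69, [131.0, 7.0], 402)]
wrist mug [(0.75, [506.0, 86.0], 6788), (0.26, [327.0, 121.0], 11262)]
wrist honey_jar []
wrist rod_nose [(0.79, [133.0, 8.0], 369)]
scene holder [(0.83, [340.0, 257.0], 2440)]
scene roll [(0.65, [330.0, 236.0], 2862)]
scene rod []
scene mug [(0.76, [393.0, 210.0], 1123)]
scene honey_jar [(0.85, [313.0, 201.0], 656)]
scene rod_nose []
side holder []
side roll [(0.8, [254.0, 263.0], 3655)]
side rod [(0.74, [237.0, 216.0], 609), (0.43, [291.0, 295.0], 7328)]
side mug [(0.7, [407.0, 272.0], 3566)]
side honey_jar [(0.83, [349.0, 228.0], 1573), (0.59, [405.0, 272.0], 3553)]
side rod_nose [(0.85, [238.0, 217.0], 586)]
```

View pics/wrist1.png

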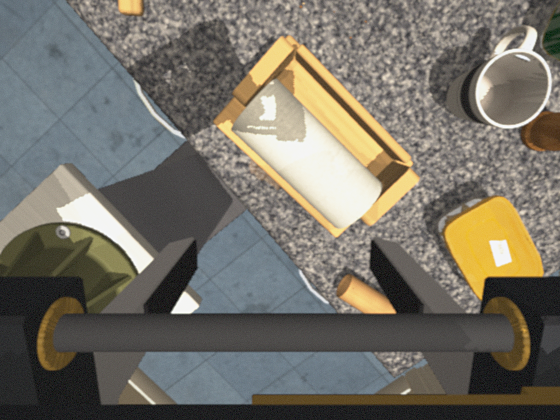

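```bash
python3 -c "
import cv2
a=cv2.imread('pics/side1.png')[180:360,170:350]; cv2.imwrite('pics/side1z.png',cv2.resize(a,None,fx=3.3,fy=3.3,interpolation=cv2.INTER_CUBIC))"
```

```text
(no output)
```

View pics/side1z.png

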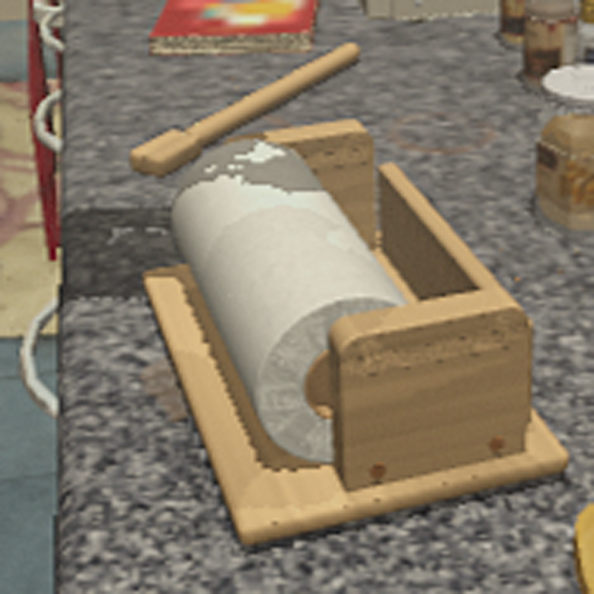

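The wrist view shows the holder from about (218,122) to (415,175) with the roll forward inside it. The rod's handle end is at (131,5), and the mug is at (508,88). Next I'll zoom in for corners to fit the holder pose.

```bash
python3 -c "
import cv2
a=cv2.imread('pics/wrist1.png')[25:245,205:425]; cv2.imwrite('pics/w1z.png',cv2.resize(a,None,fx=2.7,fy=2.7,interpolation=cv2.INTER_CUBIC))"
```

```text
(no output)
```

View pics/w1z.png

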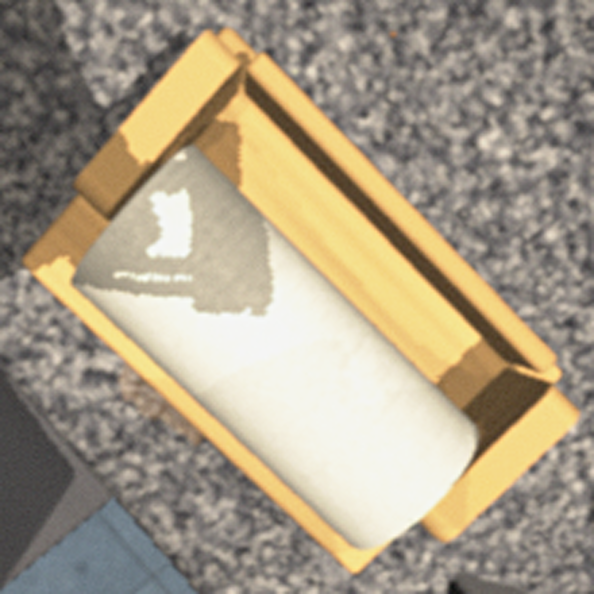

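```bash
cat > fit.py <<'E'
from h import *
from scipy.optimize import least_squares
def HP(p,P):
    c,s=np.cos(p[2]),np.sin(p[2]); return np.array([p[0]+c*P[0]-s*P[1],p[1]+s*P[0]+c*P[1],P[2]])
E
python3 - <<'E'
from fit import *
import pickle
c=cams.camera('wrist'); cs=cams.camera('side'); cc=cams.camera('scene')
Z=lambda u,v:(205+u/2.7,25+v/2.7)
S=lambda u,v:(170+u/3.3,180+v/3.3)
obs=[(c,Z(210,30),(46,123,100)),(c,Z(78,185),(-46,123,100)),(c,Z(108,215),(-46,103,100)),(c,Z(579,412),(46,-123,100)),(c,Z(443,540),(-46,-123,100)),(c,Z(25,262),(-98,123,18)),(c,Z(357,572),(-98,-123,18)),
(cs,S(340,340),(-46,-123,100)),(cs,S(530,308),(46,-123,100)),(cs,S(345,487),(-46,-123,18)),(cs,S(245,543),(-98,-123,10)),(cs,S(567,465),(66,-123,10))]
f=lambda p:np.concatenate([proj(k,HP(p,P))-uv for k,uv,P in obs])
r=least_squares(f,[495,-70,0.1],loss='soft_l1'); print(r.x); print(np.round(f(r.x).reshape(-1,2),1).tolist())
for sel in (0,1):
    o2=obs[:7] if sel==0 else obs[7:]
    g=lambda p:np.concatenate([proj(k,HP(p,P))-uv for k,uv,P in o2]); print(sel,least_squares(g,[495,-70,.1],loss='soft_l1').x)
E
```

```text
[ 4.91171190e+02 -6.71327170e+01  1.22743096e-01]
[[1.4, -2.7], [-1.7, -0.1], [-0.6, 0.5], [3.9, -0.8], [2.0, 1.8], [2.4, 3.2], [-2.8, -1.8], [-0.1, 1.1], [0.0, -0.4], [0.0, 3.1], [-2.6, -2.0], [-0.9, -1.2]]
0 [ 4.89804669e+02 -6.65784796e+01  1.17335998e-01]
1 [ 4.92976418e+02 -6.73894762e+01  1.13223246e-01]
```

```bash
python3 -c "
from fit import *
p=[491,-67,.118]
plan(HP(p,(-135,0,150)),.118)"
```

```text
pos [410.8 -71.1 376.1] rot [-3.142  0.     0.88 ] F [-0.7 -0.6  0.2] gap 93.9 t 3.9 q [-0.26 -0.08  1.57 -0.    1.65  0.43]
shift cm [-4.35 -3.4  22.61] turn 0.762
```

```bash
python3 -m pendant '[[[-2,-1.5,4,0.15],[-4.35,-3.4,8,0.3],[-4.35,-3.4,12.5,0.45],[-4.35,-3.4,17,0.6],[-4.35,-3.4,21,0.762]]]'; python3 -m pendant '[[[0,0,0,0],[0,0,0,0]]]'; python3 -c "
from fit import *
p=[491,-67,.118]
plan(HP(p,(-135,0,53)),.118)
snap('wrist','wrist2.png')"
```

```text
clock: 4.4
eef_pos: [356.4, -82.8, 164.5]
eef_rot: [3.141, -0.0, 0.123]
wrist_force: [0.1, 0.9, -0.0]
finger_gap: 94.3
clock: 4.6
eef_pos: [357.3, -83.0, 167.3]
eef_rot: [3.142, -0.0, 0.134]
wrist_force: [0.3, -0.6, 0.5]
finger_gap: 93.8
pos [357.3 -83.  167.3] rot [ 3.142 -0.     0.134] F [ 0.3 -0.6  0.5] gap 93.8 t 4.6 q [-0.33 -0.07  2.05 -0.    1.16  1.11]
shift cm [-0.04 -0.02 11.43] turn 0.016
```

View pics/wrist2.png

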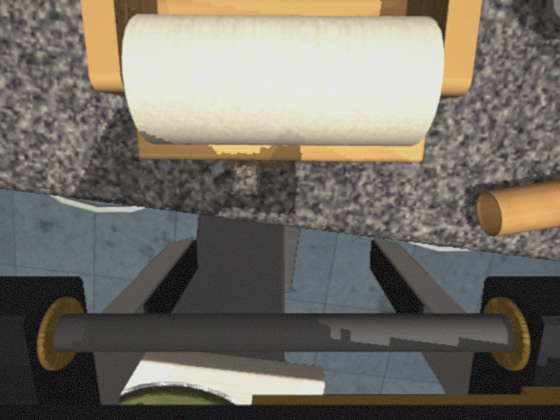

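The roll is square to the tool, spanning (125–443, rows 15–145), with the base front edge at row 158. I'll go down and push.

```bash
python3 -m pendant '[[[0,0,4,0.005],[0,0,8,0.01],[0,0,11.4,0.01],[0,0,11.4,0.01]]]'; python3 -m pendant '[[[1,0,0,0],[2,0,0,0],[2.5,0,0,0],[3,0,0,0],[3.5,0,0,0]]]';python3 -m pendant '[[[0.5,0,0,0],[1,0,0,0],[1.5,0,0,0]]]';  python3 -c "
from fit import *
p=[491,-67,.118]
plan(HP(p,(-52,0,53)),.118)
snap('side','side2.png');snap('wrist','wrist3.png')"
```

```text
clock: 5.05
eef_pos: [356.3, -82.7, 51.0]
eef_rot: [-3.14, 0.003, 0.123]
wrist_force: [0.1, 0.0, 0.2]
finger_gap: 93.9
clock: 5.55
eef_pos: [392.4, -78.7, 52.7]
eef_rot: [3.141, -0.001, 0.12]
wrist_force: [-0.4, -0.4, -0.4]
finger_gap: 93.8
clock: 5.85
eef_pos: [406.8, -76.9, 52.1]
eef_rot: [-3.141, 0.0, 0.12]
wrist_force: [-1.4, -0.0, 1.2]
finger_gap: 94.3
pos [406.8 -76.9  52.1] rot [-3.141  0.     0.12 ] F [-1.4 -0.   1.2] gap 94.3 t 5.85 q [-0.28  0.23  2.04 -0.    0.87  1.18]
shift cm [ 3.28  0.02 -0.09] turn 0.002
```

View pics/wrist3.png

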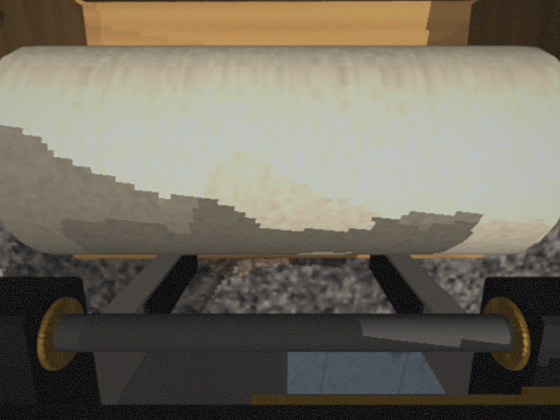

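Fingers are about to touch, or already touching, the roll's front (row 255). I'll push slowly on towards x_h = -52.

```bash
python3 -m pendant '[[[0.5,0,0,0],[1,0,0,0],[1.5,0,0,0],[2,0,0,0],[2.4,0,0,0]]]';python3 -m pendant '[[[0.2,0,0,0],[0.4,0,0,0],[0.6,0,0,0]]]';  python3 -c "
from fit import *
p=[491,-67,.118]
plan(HP(p,(-52,0,53)),.118)
snap('side','side3.png');snap('wrist','wrist4.png')"
```

```text
clock: 6.45
eef_pos: [430.8, -74.0, 52.1]
eef_rot: [-3.142, 0.0, 0.12]
wrist_force: [-2.2, 0.4, 1.1]
finger_gap: 93.9
clock: 6.75
eef_pos: [436.4, -73.3, 52.1]
eef_rot: [-3.142, 0.0, 0.12]
wrist_force: [-1.2, -0.0, 1.2]
finger_gap: 94.1
pos [436.4 -73.3  52.1] rot [-3.142  0.     0.12 ] F [-1.2 -0.   1.2] gap 94.1 t 6.75 q [-0.25  0.28  1.97  0.    0.89  1.2 ]
shift cm [ 0.29  0.02 -0.09] turn 0.002
```

View pics/wrist4.png

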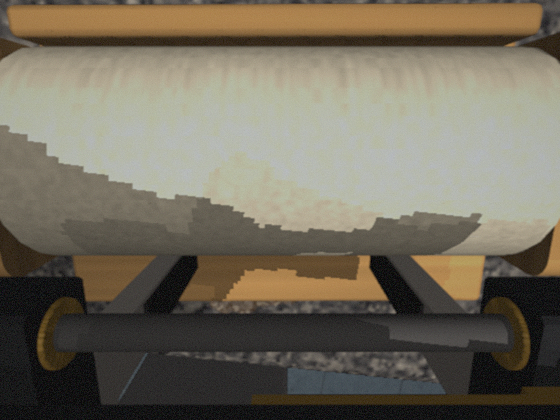

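View pics/side3.png

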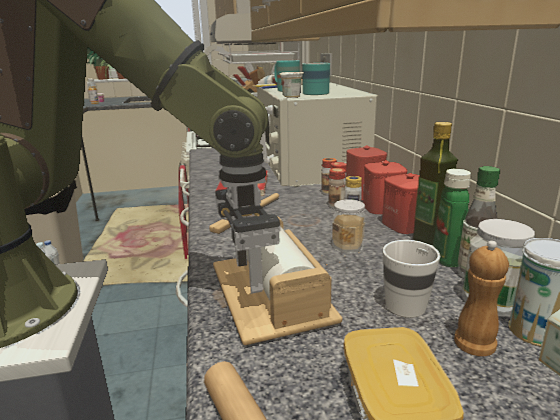

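The roll follows the fingers, and a narrow gap to the back board (rows 38–46) remains. I'll push on in millimetres until the force rises.

```bash
python3 -m pendant '[[[0.1,0,0,0],[0.2,0,0,0],[0.3,0,0,0]]]' | grep -E 'pos|force';python3 -m pendant '[[[0.1,0,0,0],[0.1,0,0,0],[0.2,0,0,0]]]' | grep -E 'pos|force'
```

```text
eef_pos: [438.3, -73.1, 51.9]
wrist_force: [-14.8, -5.3, 9.4]
eef_pos: [438.5, -73.1, 51.8]
wrist_force: [-31.0, -8.5, 23.5]
```

```bash
python3 -m pendant '[[[-0.3,0,0,0],[-0.5,0,0,0],[-0.5,0,0,0]]]' | grep -E 'pos|force';python3 -m pendant '[[[-1,0,0,0],[-3,0,0,0],[-5,0,0,0],[-7,0,0,0],[-8,0,0,0]]]' | grep -E 'pos|force'; python3 -c "
from fit import *
for n in ['wrist','side']:
    c=snap(n,n+'5.png')
plan([390,150,350],.85)
import cv2
a=cv2.imread('pics/side5.png')[180:360,170:350]; cv2.imwrite('pics/side5z.png',cv2.resize(a,None,fx=3.3,fy=3.3,interpolation=cv2.INTER_CUBIC))"
```

```text
eef_pos: [436.4, -73.3, 52.2]
wrist_force: [-0.2, 0.8, -0.1]
eef_pos: [355.4, -82.9, 52.0]
wrist_force: [-0.1, -0.5, -0.2]
pos [356.2 -83.   52.2] rot [ 3.142 -0.     0.119] F [0.6 0.2 0.2] gap 94.0 t 8.35 q [-0.33  0.13  2.16  0.    0.85  1.12]
shift cm [  6.13 -22.73 -29.78] turn -0.731
```

View pics/side5z.png

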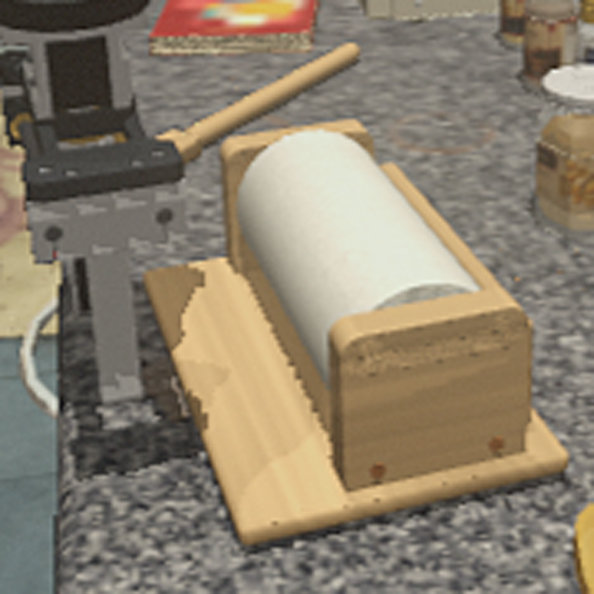

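View pics/wrist5.png

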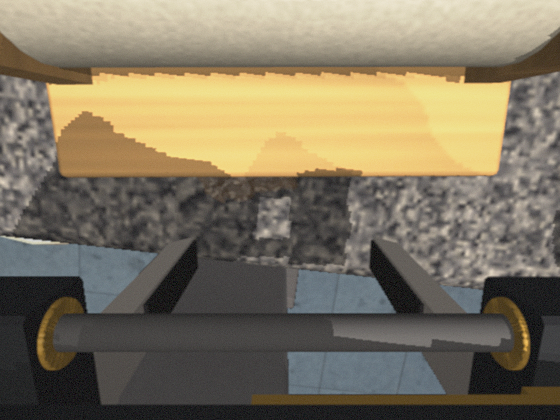

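The roll now lies against the back board. Next I'll lift and swing over to the rod.

```bash
python3 -m pendant '[[[0,0,-5,-0.14],[0,0,-10,-0.28],[0,0,-15,-0.42],[0,-2,-20,-0.56],[0,-5,-24,-0.7]]]' | grep -E 'pos|rot'; python3 -c "
from fit import *
plan([440,280,350],2.2)"
```

```text
eef_pos: [351.6, -35.3, 292.0]
eef_rot: [3.14, -0.001, 0.824]
pos [351.6 -35.3 292. ] rot [ 3.14e+00 -1.00e-03  8.24e-01] F [ 1.2 -0.   0.9] gap 94.1 t 8.85 q [-0.2  -0.22  1.88  0.    1.48  0.54]
shift cm [ 29.15 -14.93  -5.8 ] turn -1.376
```

```bash
python3 -m pendant '[[[4,-2,-1,-0.14],[8,-4,-2,-0.28],[12,-6,-3,-0.42],[16,-8,-4,-0.56],[20,-10,-5,-0.7]]]' | grep -E 'pos|rot'; python3 -m pendant '[[[0,0,0,-0.14],[0,0,0,-0.28],[0,0,0,-0.42],[0,0,0,-0.56],[0,0,0,-0.7]]]' | grep -E 'pos|rot';python3 -m pendant '[[[0,0,0,-0.14],[0,0,0,-0.28],[0,0,0,-0.42],[0,0,0,-0.56],[0,0,0,-0.7]]]' | grep -E 'pos|rot'; python3 -c "
from fit import *
plan([530,370,350],-2.38)
snap('wrist','wrist6.png')"
```

```text
eef_pos: [415.1, 181.5, 339.8]
eef_rot: [3.141, -0.0, 1.526]
eef_pos: [415.0, 179.5, 339.2]
eef_rot: [3.141, 0.0, 2.226]
eef_pos: [415.0, 179.5, 339.3]
eef_rot: [3.141, 0.0, 2.926]
pos [415.  179.5 339.3] rot [3.141 0.    2.926] F [-0.2 -0.3  0.7] gap 94.2 t 10.35 q [ 0.33  0.01  1.57  0.    1.56 -1.03]
shift cm [-7.15 21.07 -1.07] turn -0.977
```

View pics/wrist6.png

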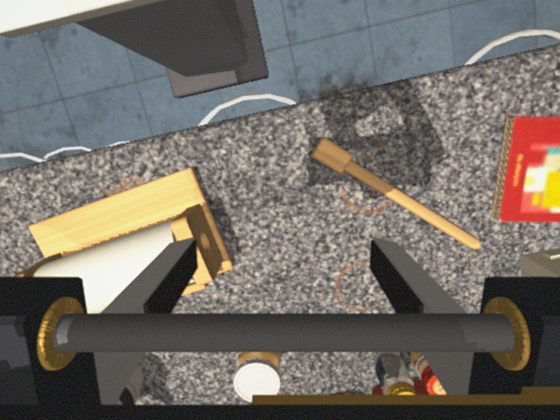

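The rod is in clear view, with its handle end at (316,146) and its nose at (478,243). The jar is at (257,375), well away from it.

```bash
python3 - <<'E'
from fit import *
c=cams.camera('wrist')
r=models.regions_of('wrist','rod')
m=r[0]['pixels'];print(r[0]['score'],m.sum())
ys,xs=np.nonzero(m); P=np.array([onz(c,(x,y),9.) for x,y in zip(xs,ys)])[:,:2]
mu=P.mean(0); u,s,v=np.linalg.svd(P-mu,full_matrices=False); d=v[0]; d=d*np.sign(d[1])
t=(P-mu)@d; w=(P-mu)@np.array([-d[1],d[0]])
print('yaw',np.arctan2(d[1],d[0]),'ends',mu+d*t.min(),mu+d*t.max(),'len',np.ptp(t))
# axis by end-segment centres
tt=t-t.min()
for a in range(0,300,20):
    k=(tt>=a)&(tt<a+20)
    if k.any(): print(a,round(w[k].min(),1),round(w[k].max(),1))
cs=cams.camera('side'); r=models.regions_of('side','rod'); print([(a['score'],a['pixels'].sum()) for a in r])
np.save('rodP.npy',P)
# triangulate ends: wrist pixels vs side pixels
import itertools
def tri(c1,u1,c2,u2):
    o1,d1=ray(c1,u1);o2,d2=ray(c2,u2);A=np.stack([d1,-d2],1);x=np.linalg.lstsq(A,o2-o1,rcond=None)[0];a=o1+d1*x[0];b=o2+d2*x[1];return (a+b)/2,np.linalg.norm(a-b)
S=lambda u,v:(170+u/3.3,180+v/3.3)
print(tri(c,(478,243),cs,S(354,48)))
E
```

```text
0.74 2913
yaw 0.8118056595315172 ends [385.78728622 232.74364257] [588.33709487 446.28390298] len 294.32272729049026
0 -16.8 16.2
20 -16.1 16.7
40 -16.6 16.6
60 -10.2 10.5
80 -9.1 10.8
100 -9.4 9.6
120 -8.9 8.9
140 -9.7 8.7
160 -9.5 9.3
180 -10.4 9.7
200 -10.5 9.7
220 -9.8 9.5
240 -9.7 9.7
260 -9.2 9.7
280 -8.6 9.4
[(0.83, np.int64(574))]
(array([584.48352849, 447.40624447,   7.18162408]), np.float64(7.375711364324118))
```

```bash
python3 -c "
from fit import *
plan([407,255.5,120],-2.33)"
```

```text
pos [414.8 179.2 339.1] rot [3.142 0.    2.916] F [ 0.2 -0.4 -0.2] gap 94.3 t 10.6 q [ 0.33  0.01  1.57  0.    1.56 -1.02]
shift cm [ 2.47  7.26 21.91] turn -1.037
```

```bash
python3 -m pendant '[[[1,2.5,4,-0.15],[2,5,8,-0.3],[2.5,7.3,12,-0.45],[2.5,7.3,16,-0.6],[2.5,7.3,20,-0.75]]]' | grep -E 'pos|rot'; python3 -m pendant '[[[0,0,2,-0.14],[0,0,2,-0.29],[0,0,2,-0.29]]]' | grep -E 'pos|rot'; python3 -c "
from fit import *
plan([407,255.5,11],-2.33)
snap('wrist','wrist7.png')
c=cams.camera('wrist')
for x in (-26,26,266):
  print(np.round(proj(c,[404.4+.689*x,252.5+.725*x,9])))
"
```

```text
eef_pos: [406.0, 256.4, 137.5]
eef_rot: [3.142, 0.0, -2.609]
eef_pos: [406.2, 255.8, 118.6]
eef_rot: [3.141, -0.001, -2.323]
pos [406.2 255.8 118.6] rot [ 3.141e+00 -1.000e-03 -2.323e+00] F [-0.   0.2  1.4] gap 93.9 t 11.4 q [ 0.49  0.25  1.82  0.    1.07 -1.9 ]
shift cm [-0.05 -0.08 10.76] turn 0.007
[283. 174.]
[283. 235.]
[282. 463.]
```

View pics/wrist7.png

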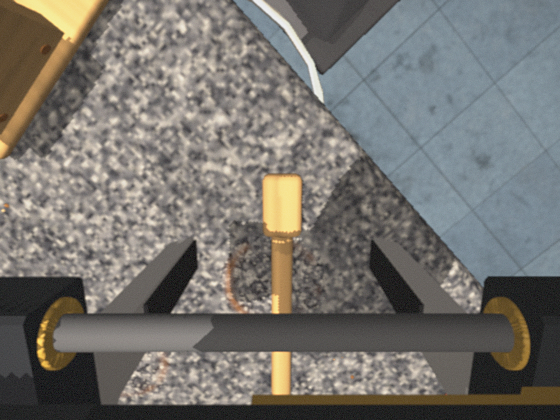

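The handle sits centred at (282,205), exactly as predicted. I'll go down and grip.

```bash
python3 -m pendant '[[[0,0,4,0],[0,0,7,0],[0,0,9,0],[0,0,10.2,0],[-0.05,-0.05,10.75,0.007]]]' | grep -E 'pos|rot|force'; python3 -m pendant '[[[0,0,0,0],[0,0,0,0],[0,0,0,0],[0,0,0,0],[0,0,0,0]]]' -1 30; python3 -m pendant '[[[0,0,0,0],[0,0,0,0],[0,0,0,0],[0,0,0,0]]]' - 60; 
```

```text
eef_pos: [407.0, 255.8, 11.2]
eef_rot: [3.142, -0.0, -2.333]
wrist_force: [0.6, 0.1, -0.8]
clock: 12.5
eef_pos: [407.2, 255.8, 12.0]
eef_rot: [-3.141, 0.001, -2.331]
wrist_force: [-0.0, 0.0, 0.1]
finger_gap: 57.7
clock: 12.9
eef_pos: [406.9, 255.7, 11.6]
eef_rot: [3.142, -0.0, -2.33]
wrist_force: [-0.4, 0.2, 0.7]
finger_gap: 31.3
```

```bash
python3 -m pendant '[[[0,0,-1,0],[0,0,-3,0],[0,0,-6,0],[0,0,-10,0],[0,0,-14,0]]]' | grep -E 'pos|force|gap'; python3 -m pendant '[[[0,0,-4,0],[0,0,-7,0.1],[0,0,-9,0.24],[0,0,-9,0.38],[0,0,-9,0.52]]]'| grep -E 'pos|force|gap'; python3 -m pendant '[[[0,0,0,0.14],[0,0,0,0.28],[0,0,0,0.42],[0,0,0,0.56],[0,0,0,0.7]]]'| grep -E 'pos|rot|gap'; python3 -c "
from fit import *
p=[491,-67,.118]
plan(HP(p,(0,425,200)),1.689)
snap('wrist','wrist8.png')"
```

```text
eef_pos: [406.5, 255.5, 153.6]
wrist_force: [0.5, 0.2, -0.7]
finger_gap: 31.4
eef_pos: [406.8, 255.7, 242.8]
wrist_force: [0.4, 0.3, -0.2]
finger_gap: 31.6
eef_pos: [406.7, 255.6, 242.2]
eef_rot: [3.141, 0.0, 2.727]
finger_gap: 31.2
pos [406.7 255.6 242.2] rot [3.141 0.    2.727] F [ 0.1 -0.2 -1.3] gap 31.2 t 14.4 q [ 0.48  0.12  1.67  0.    1.35 -0.67]
shift cm [ 0.87 10.48  4.22] turn 1.038
```

View pics/wrist8.png

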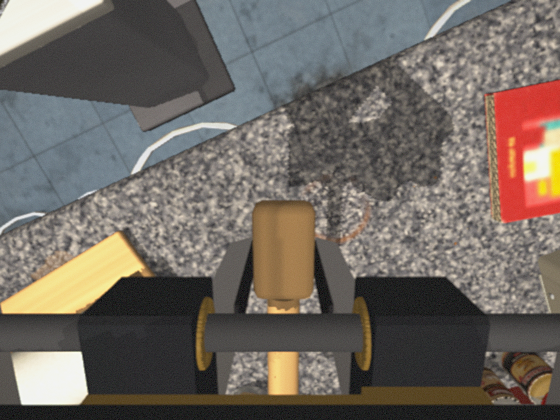

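The rod is held firmly in line with the tool. I'll finish the rotation and go to the pre-insert pose.

```bash
python3 -m pendant '[[[0.2,2,0,0.14],[0.4,4,0,0.28],[0.6,6,0,0.42],[0.8,8,0,0.56],[0.9,10.5,0,0.7]]]' | grep -E 'pos|rot|gap'; python3 -m pendant '[[[0,0,1,0.14],[0,0,2,0.28],[0,0,4,0.34],[0,0,4,0.34],[0,0,4,0.34]]]'| grep -E 'pos|rot|gap'; python3 -c "
from fit import *
p=[491,-67,.118]
plan(HP(p,(0,425,67)),1.689)
for n in ['wrist','side','scene']:
    c=snap(n,n+'9.png'); r=models.regions_of(n,'rod'); print(n,[(round(a['score'],2),np.round(a['point'])) for a in r])"
```

```text
eef_pos: [440.4, 356.2, 242.2]
eef_rot: [3.141, -0.0, 2.03]
finger_gap: 31.0
eef_pos: [440.4, 355.6, 202.3]
eef_rot: [-3.142, 0.0, 1.696]
finger_gap: 31.2
pos [440.4 355.6 202.3] rot [-3.142  0.     1.696] F [ 0.1  0.6 -0.8] gap 31.2 t 15.45 q [0.61 0.34 1.49 0.   1.31 0.49]
shift cm [-0.07  0.05 13.53] turn 0.007
wrist []
side [(0.92, array([233., 150.]))]
scene [(0.77, array([228., 169.]))]
```

View pics/side9.png

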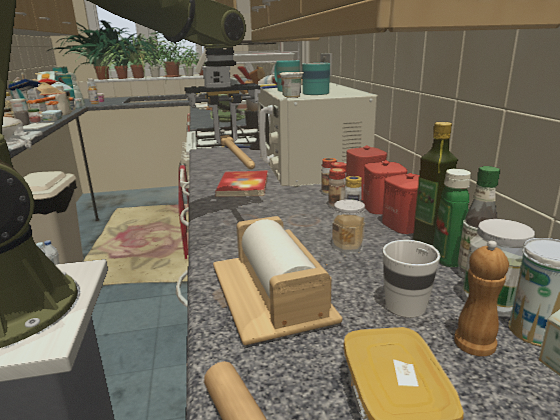

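View pics/scene9.png

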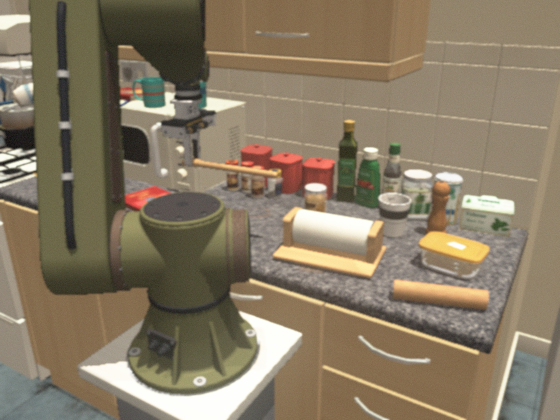

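View pics/wrist9.png

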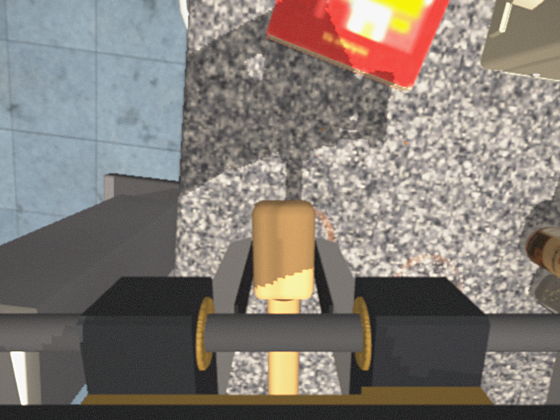

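The rod is held level, heading at the holder. For a precise fit I'll refine the holder pose from close-up crops.

```bash
python3 -c "
import cv2
a=cv2.imread('pics/side9.png')[205:345,205:345]; cv2.imwrite('pics/s9z.png',cv2.resize(a,None,fx=4.2,fy=4.2,interpolation=cv2.INTER_CUBIC))
a=cv2.imread('pics/wrist6.png')[150:300,20:240]; cv2.imwrite('pics/w6z.png',cv2.resize(a,None,fx=3.6,fy=3.6,interpolation=cv2.INTER_CUBIC))
a=cv2.imread('pics/scene9.png')[195:275,265:395]; cv2.imwrite('pics/c9z.png',cv2.resize(a,None,fx=6,fy=6,interpolation=cv2.INTER_CUBIC))
"
```

```text
(no output)
```

View pics/s9z.png

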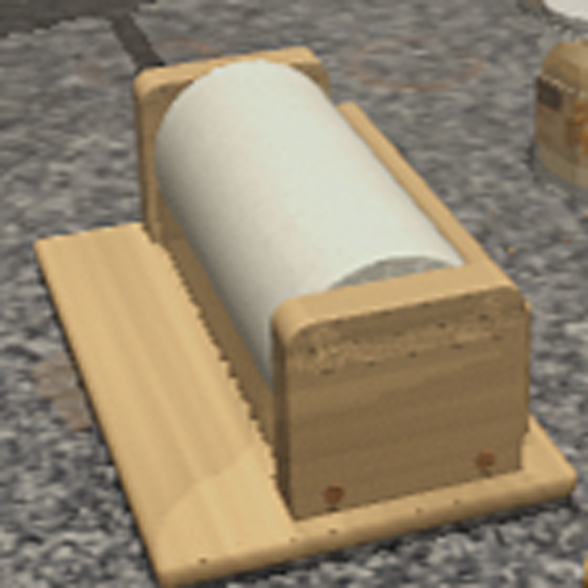

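View pics/w6z.png

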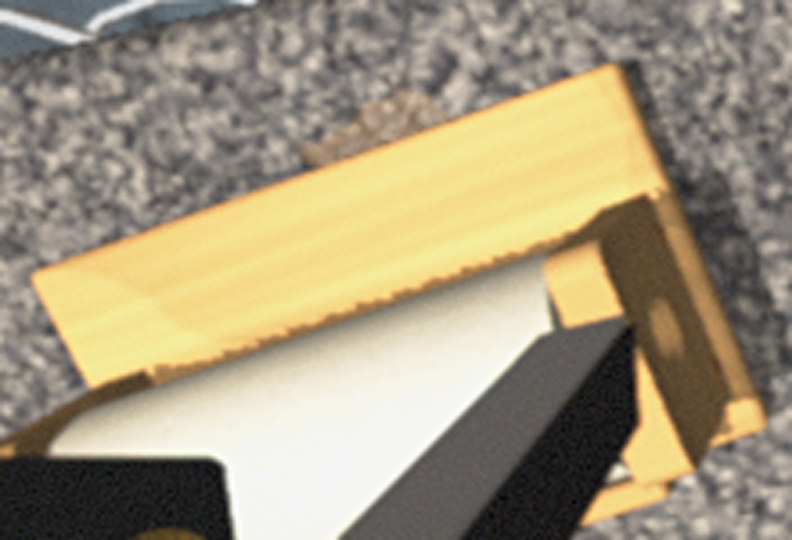

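View pics/c9z.png

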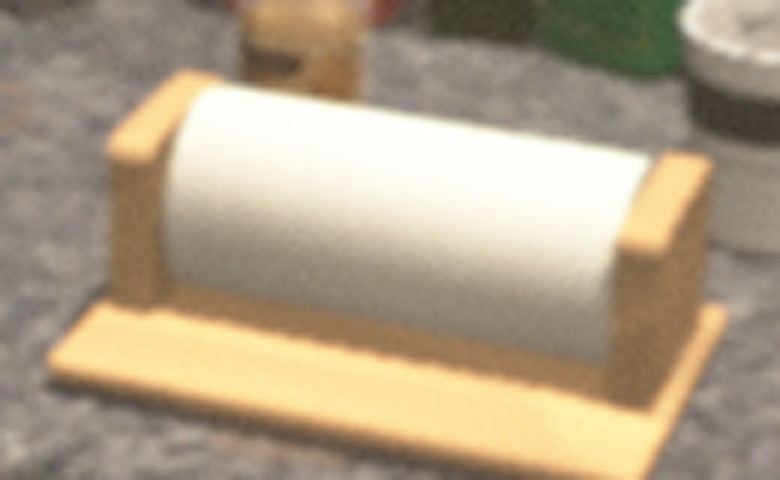

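```bash
cat > fit2.py <<'E'
from fit import *
cw=cams.camera('wrist'); s=manip.read_state(); cs=cams.camera('side'); cc=cams.camera('scene')
def tcp(pos,yaw):
    T=np.eye(4); T[:3,:3]=Ro.from_euler('xyz',[np.pi,0,yaw]).as_matrix(); T[:3,3]=pos; return T
K=cw['K']
c1={'K':K,'pose':np.array([[0.773,-0.616,-0.153,457.587],[-0.635,-0.751,-0.181,-17.191],[-0.003,0.237,-0.972,544.551],[0,0,0,1]])}
TT=np.linalg.inv(tcp(s['eef_pos'],s['eef_rot'][2]))@cw['pose']
print(np.round(TT[:3,3],1), np.round(TT[:3,2],3))
c6={'K':K,'pose':tcp([415,179.4,339.2],2.922)@TT}
S=lambda u,v:(205+u/4.2,205+v/4.2); W6=lambda u,v:(20+u/3.6,150+v/3.6); C=lambda u,v:(265+u/6,195+v/6); Z=lambda u,v:(205+u/2.7,25+v/2.7)
obs={'side':[(cs,S(297,517),(-46,-123,18)),(cs,S(523,466),(46,-123,18)),(cs,S(38,243),(-98,1,18)),(cs,S(530,330),(46,-123,85)),(cs,S(275,350),(-46,-123,85))],
'scene':[(cc,C(110,302),(-46,123,18)),(cc,C(163,309),(-46,103,18)),(cc,C(607,395),(-46,-103,18)),(cc,C(650,407),(-46,-123,18)),(cc,C(50,360),(-98,1,18))],
'w6':[(c6,W6(615,65),(-98,1,18)),(c6,W6(35,272),(-98,-1,18)),(c6,W6(667,325),(0,123,65)),(c6,W6(660,190),(-46,123,18))],
'w1':[(c1,Z(25,262),(-98,1,18)),(c1,Z(357,572),(-98,-1,18))]}
B=131.
def P(p,Q): return HP(p,(Q[0],Q[1]*p[3] if abs(Q[1])==1 else Q[1],Q[2]))
def run(o):
    f=lambda p:np.concatenate([proj(k,P(p,Q))-uv for k,uv,Q in o]+[[0.3*(p[3]-130)]])
    r=least_squares(f,[491,-67,.118,130],loss='soft_l1'); return r.x,np.round(f(r.x)[:-1].reshape(-1,2),1).tolist()
if __name__=='__main__':
    for k in obs: print(k,*run(obs[k]))
    print('all',run(sum(obs.values(),[])))
E
python3 fit2.py
```

```text
[  67.7   -0.  -170.2] [-0.236  0.002  0.972]
side [ 4.93501851e+02 -6.20317513e+01  1.16452979e-01  1.27317589e+02] [[-0.8, 0.3], [0.2, 0.3], [0.0, -1.7], [-0.7, -3.8], [3.1, 2.6]]
scene [ 4.95217758e+02 -6.19731896e+01  1.39123242e-01  1.29637245e+02] [[0.1, 0.1], [-1.8, 0.3], [0.0, 0.4], [0.7, -0.1], [0.1, -1.4]]
w6 [ 4.89922623e+02 -5.95125249e+01  1.19317889e-01  1.27655937e+02] [[-0.0, -0.7], [-0.1, -0.1], [2.0, 1.5], [-1.4, -0.2]]
w1 [ 4.93755670e+02 -6.42943448e+01  1.26077245e-01  1.28242950e+02] [[-0.1, -0.1], [0.1, 0.1]]
all (array([ 4.92160337e+02, -6.17643320e+01,  1.28793899e-01,  1.27694476e+02]), [[-0.7, 0.3], [0.1, -0.1], [-1.4, -1.3], [-0.8, -4.1], [3.3, 2.7], [-0.5, 0.3], [-2.4, 0.5], [-0.8, 1.0], [-0.1, 0.6], [-0.1, -1.1], [-2.1, 0.6], [-1.2, 2.7], [0.5, 2.6], [-3.1, 0.9], [-1.8, -0.2], [-1.7, -0.8]])
```

```bash
python3 -c "
import cv2
a=cv2.imread('pics/wrist5.png')[60:190,30:280]; cv2.imwrite('pics/w5a.png',cv2.resize(a,None,fx=3.2,fy=3.2,interpolation=cv2.INTER_CUBIC))
a=cv2.imread('pics/wrist5.png')[60:190,280:530]; cv2.imwrite('pics/w5b.png',cv2.resize(a,None,fx=3.2,fy=3.2,interpolation=cv2.INTER_CUBIC))
"
```

```text
(no output)
```

View pics/w5a.png

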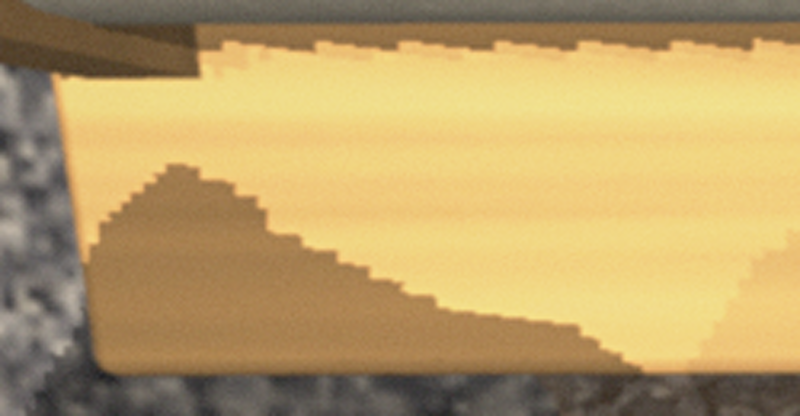

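View pics/w5b.png

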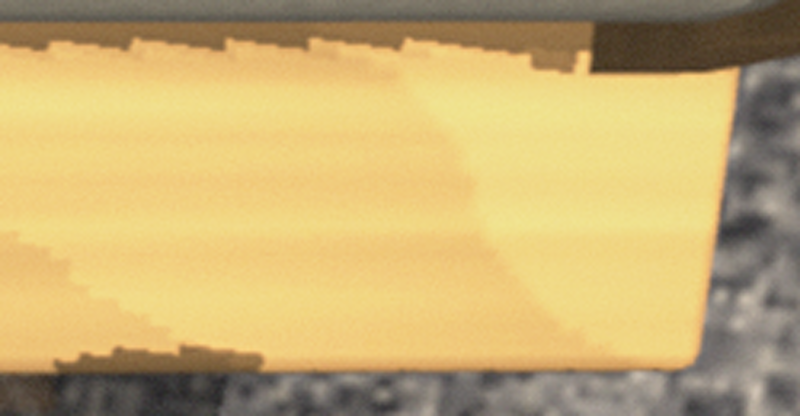

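```bash
cat > fit3.py <<'E'
from fit2 import *
TT=np.array([[0,-.972,-.236,67.7],[-1,0,0,0],[0,.236,.972,-170.2],[0,0,0,1.]]) if False else TT
c5={'K':K,'pose':tcp([355.9,-83,52.1],.1195)@TT}
o5=[(c5,(92.5,84.1),(-46,103,18)),(c5,(464.4,82.8),(-46,-103,18)),(c5,(59.7,176.9),(-98,1,18)),(c5,(497.2,175.6),(-98,-1,18))]
if __name__=='__main__':
    print(np.round(TT,3))
    print('w5',run(o5))
    obs['side']=obs['side'][:3]
    for k in obs:
        f=lambda p:np.concatenate([proj(a,HP((p[0],p[1],.12),(Q[0],Q[1]*127.7 if abs(Q[1])==1 else Q[1],Q[2])))-uv for a,uv,Q in obs[k]])
        r=least_squares(f,[491,-67],loss='soft_l1'); print(k,r.x,np.round(r.fun,1))
E
python3 fit3.py
```

```text
[ 6.770e+01  1.000e-01 -1.701e+02] [-0.236  0.001  0.972]
[[-0.00000e+00 -9.72000e-01 -2.36000e-01  6.77430e+01]
 [ 1.00000e+00 -0.00000e+00  1.00000e-03  6.20000e-02]
 [-1.00000e-03 -2.36000e-01  9.72000e-01 -1.70102e+02]
 [ 0.00000e+00  0.00000e+00  0.00000e+00  1.00000e+00]]
w5 (array([ 4.90757782e+02, -6.41966280e+01,  1.22250407e-01,  1.28637752e+02]), [[-0.6, -0.4], [0.1, -0.2], [0.2, 0.4], [0.3, 0.4]])
side [493.69690612 -62.0095547 ] [-0.4  0.3  0.5  0.1 -0.1 -1.6]
scene [494.82216342 -62.63001935] [ 0.3 -0.2 -1.7  0.  -0.3  0.8  0.3  0.4  0.6 -1.7]
w6 [489.9705896  -59.71937141] [-0.1 -0.7 -0.1  0.   2.   1.5 -1.4 -0.3]
w1 [493.7766919  -64.83543046] [ 0.5 -0.2 -0.6  0.2]
```

```bash
python3 -c "
from fit import *
p=[491,-63,.122]
plan(HP(p,(0,412,67.6)),1.693)"
```

```text
pos [440.4 355.7 201.6] rot [ 3.142 -0.     1.693] F [-0.3 -0.7 -1.1] gap 31.0 t 16.05 q [0.61 0.35 1.49 0.   1.31 0.49]
shift cm [-0.97 -0.08 13.4 ] turn -0.0
```

```bash
python3 -m pendant '[[[-0.5,0,4,0],[-0.97,-0.08,8,0],[-0.97,-0.08,12,0],[-0.97,-0.08,13.4,0],[-0.97,-0.08,13.4,0]]]' | grep -E 'pos|rot|gap'; python3 -c "
from fit import *
p=[491,-63,.122]
plan(HP(p,(0,412,67.6)),1.693)
c=snap('side','side10.png');cc=snap('scene','scene10.png')
for q in ((0,150,65),(0,176,65),(0,386,65)):
  print(q,np.round(proj(c,HP(p,q)),1),np.round(proj(cc,HP(p,q)),1))
for n in ('side','scene'):
  r=models.regions_of(n,'rod')
  for a in r[:1]:
    ys,xs=np.nonzero(a['pixels']); print(n,a['score'],len(xs),xs.min(),xs.max(),ys.min(),ys.max())
    c0=c if n=='side' else cc
    A=np.stack([xs,ys],1).astype(float); m=A.mean(0); v=np.linalg.svd(A-m,full_matrices=False)[2][0]; v*=np.sign(v[1]); t=(A-m)@v; print('axis ends',m+v*t.min(),m+v*t.max())
import cv2
a=cv2.imread('pics/side10.png')[160:310,190:340]; cv2.imwrite('pics/s10z.png',cv2.resize(a,None,fx=4,fy=4,interpolation=cv2.INTER_CUBIC))
a=cv2.imread('pics/scene10.png')[150:290,200:400]; cv2.imwrite('pics/c10z.png',cv2.resize(a,None,fx=4,fy=4,interpolation=cv2.INTER_CUBIC))
"
```

```text
eef_pos: [440.3, 345.6, 66.4]
eef_rot: [-3.139, 0.001, 1.693]
finger_gap: 31.3
pos [440.3 345.6  66.4] rot [-3.139e+00  1.000e-03  1.693e+00] F [ 0.1  0.3 -0.1] gap 31.3 t 16.55 q [0.6  0.49 1.63 0.   1.03 0.48]
shift cm [ 0.02  0.06 -0.12] turn -0.0
(0, 150, 65) [255.2 229.1] [280.7 221.6]
(0, 176, 65) [252.1 224.6] [272.1 220. ]
(0, 386, 65) [231.6 194.6] [206.5 208.1]
side 0.58 342 224 251 186 220
axis ends [225.86131226 186.09223828] [248.438338   220.03862835]
scene 0.52 247 249 280 213 225
axis ends [248.65167743 215.80177926] [280.21205861 221.90307768]
```

View pics/s10z.png

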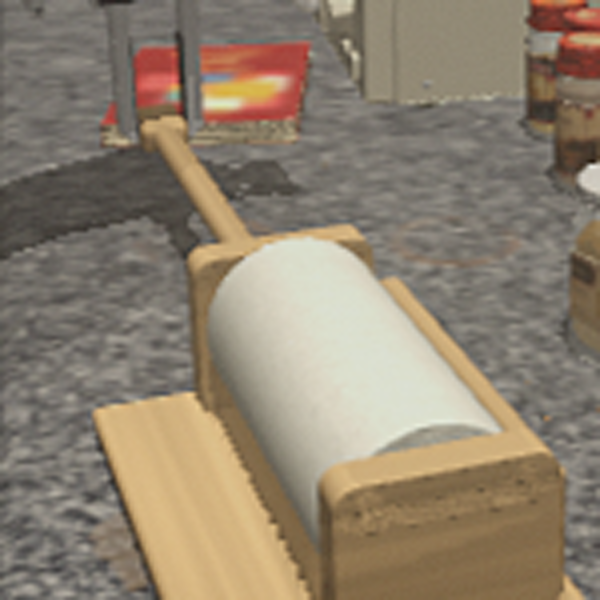

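View pics/c10z.png

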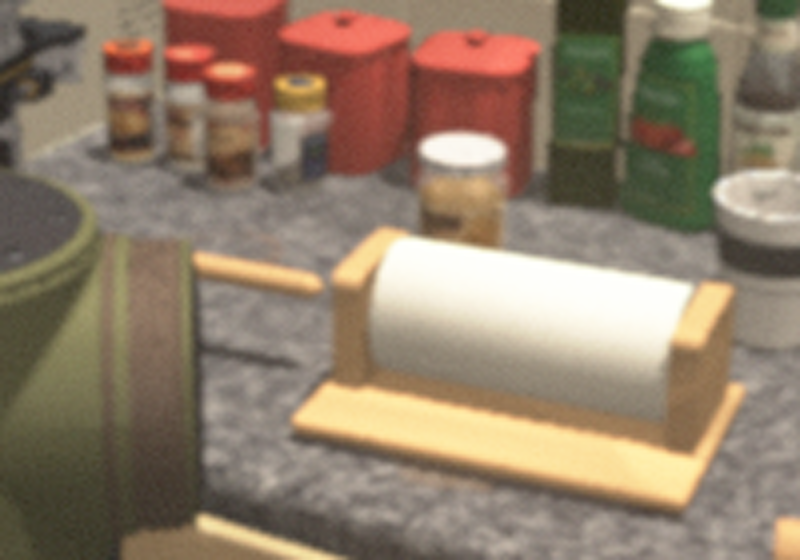

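```bash
cat > ov.py <<'E'
from fit import *
def overlay(img,c,p,off,sc,fn):
    a=cv2.imread(img); x0,y0,w,h=off; a=cv2.resize(a[y0:y0+h,x0:x0+w],None,fx=sc,fy=sc,interpolation=cv2.INTER_CUBIC)
    def L(A,B,col):
        q=[tuple(int(round(v)) for v in ((proj(c,HP(p,X))-(x0,y0)+.5)*sc-.5)) for X in (A,B)]; cv2.line(a,q[0],q[1],col,1,cv2.LINE_AA)
    for s in (1,-1):
        for y in (103*s,123*s):
            for A,B in (((-46,y,18),(-46,y,100)),((46,y,18),(46,y,100)),((-46,y,100),(46,y,100))): L(A,B,(0,0,255))
    for A,B in (((-98,128,18),(-98,-128,18)),((-98,-128,18),(66,-128,18)),((66,-128,18),(66,128,18)),((-98,128,18),(66,128,18)),((47,103,77),(47,-103,77))): L(A,B,(255,0,0))
    cv2.imwrite(fn,a)
E
python3 - <<'E'
from ov import *
c=cams.camera('side');cc=cams.camera('scene')
overlay('pics/side10.png',c,[491,-63,.122],(200,205,145,140),4.1,'pics/o1.png')
overlay('pics/side10.png',c,[494,-62.5,.122],(200,205,145,140),4.1,'pics/o2.png')
overlay('pics/scene10.png',cc,[491,-63,.122],(265,195,130,85),6,'pics/o3.png')
overlay('pics/scene10.png',cc,[494,-62.5,.122],(265,195,130,85),6,'pics/o4.png')
for a,b,o in (('o1','o2','oa'),('o3','o4','ob')):
    A=cv2.imread(f'pics/{a}.png');B=cv2.imread(f'pics/{b}.png')
    if a=='o1': A=A[:,:];
    m=(np.hstack if a=='o1' else np.vstack)([A,B]); f=min(800/m.shape[1],600/m.shape[0],1) if a=='o1' else 1
    cv2.imwrite(f'pics/{o}.png',m)
E
```

```text
(no output)
```

View pics/o1.png

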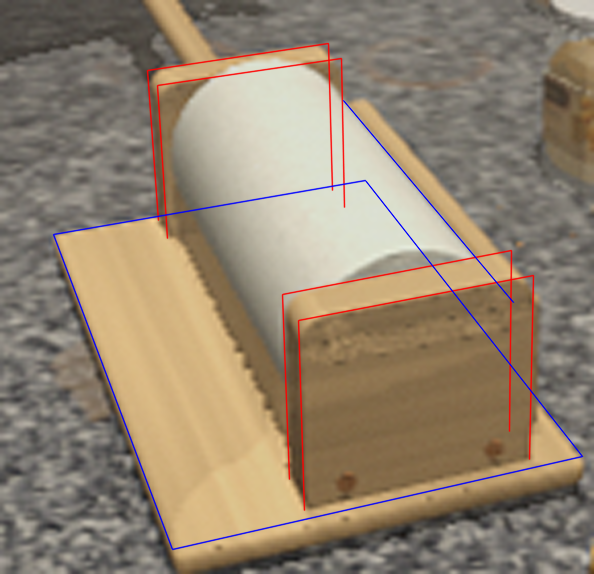

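View pics/o2.png

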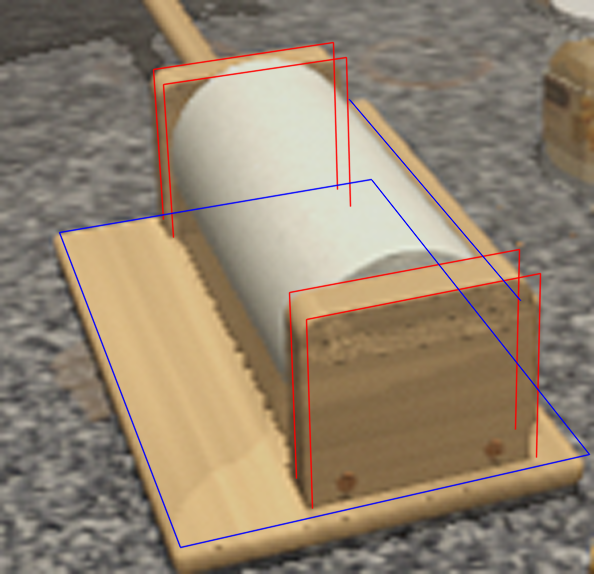

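View pics/o3.png

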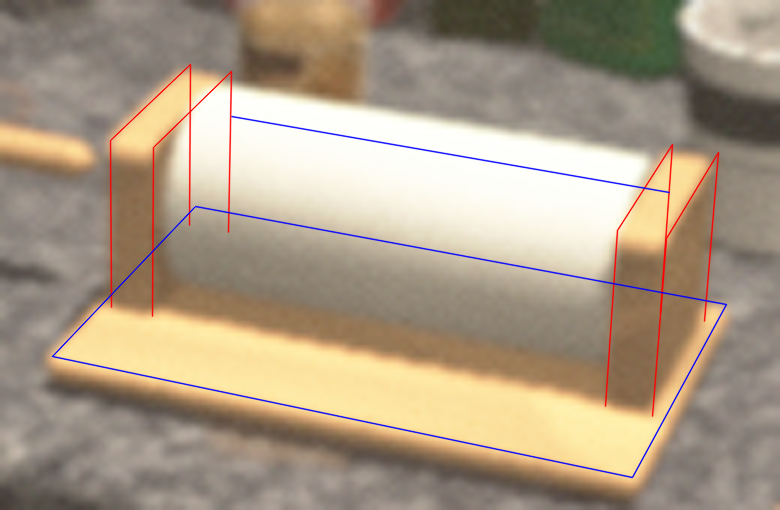

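View pics/o4.png

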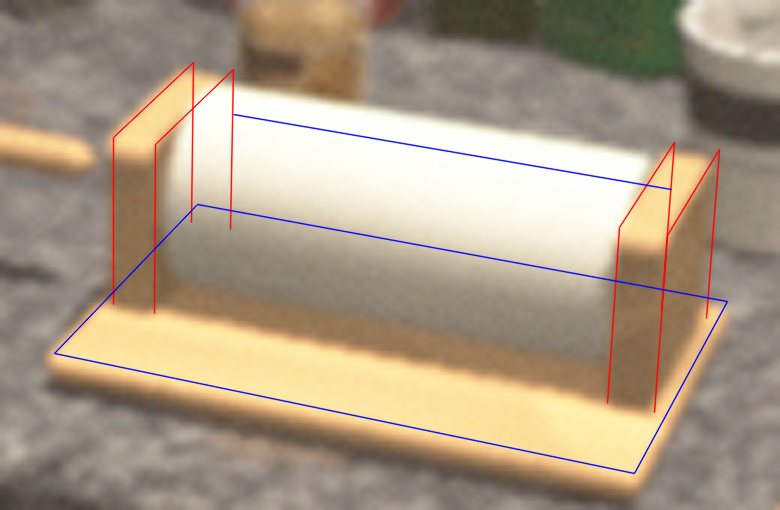

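The wireframe for (491, -63, 0.122) fits both views, and the rod is in line with it. Now I'll insert slowly and watch the force.

```bash
python3 -m pendant '[[[-0.8,0.05,0,0],[-1.6,0.05,0,0],[-2.4,0.05,0,0],[-2.4,0.05,0,0]]]' | grep -E 'pos|rot|force'; python3 -m pendant '[[[-0.5,0,0,0],[-1,0,0,0],[-1.5,0,0,0],[-1.5,0,0,0]]]' | grep -E 'pos|rot|force';  python3 -c "
from fit import *
p=[491,-63,.122]
plan(HP(p,(0,373,67.6)),1.693)
c=snap('side','side11.png');cc=snap('scene','scene11.png');cw=snap('wrist','wrist11.png')
a=cv2.imread('pics/side11.png')[160:310,190:340]; b=cv2.imread('pics/scene11.png')[180:280,220:400]
cv2.imwrite('pics/s11z.png',cv2.resize(a,None,fx=4,fy=4,interpolation=cv2.INTER_CUBIC))
cv2.imwrite('pics/c11z.png',cv2.resize(b,None,fx=4,fy=4,interpolation=cv2.INTER_CUBIC))
"
```

```text
eef_pos: [444.5, 321.0, 67.7]
eef_rot: [-3.142, 0.0, 1.692]
wrist_force: [0.5, 0.1, -1.2]
eef_pos: [446.1, 306.8, 67.6]
eef_rot: [-3.141, 0.0, 1.692]
wrist_force: [-1.1, -0.4, -0.8]
pos [446.1 306.8  67.6] rot [-3.141  0.     1.692] F [-1.1 -0.4 -0.8] gap 31.2 t 17.65 q [ 0.53  0.45  1.69 -0.    1.01  0.41]
shift cm [ 0.05 -0.05 -0.  ] turn -0.001
```

View pics/c11z.png

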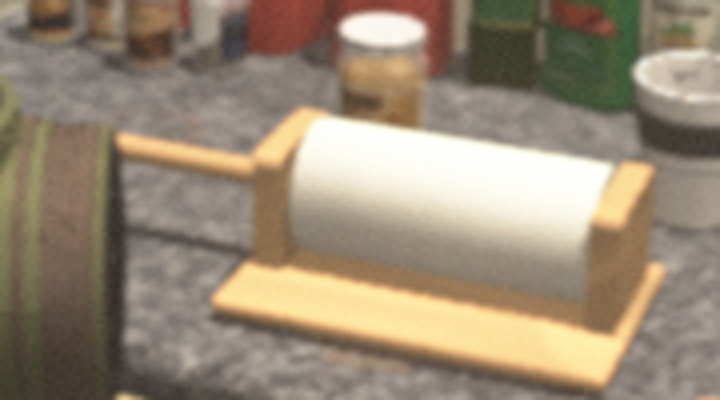

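View pics/s11z.png

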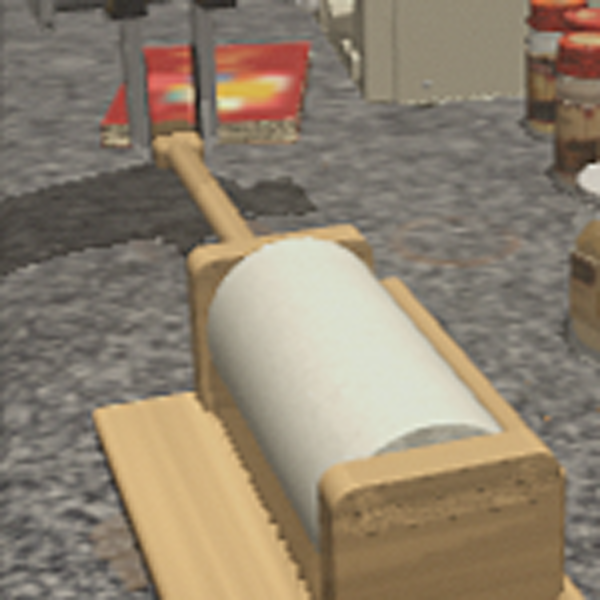

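The nose appears to be entering the hole without any force. I'll continue in small steps.

```bash
for i in 1 ; do python3 -m pendant '[[[-0.3,0,0,0],[-0.6,0,0,0],[-0.6,0,0,0]]]' | grep -E 'pos|rot|force'; done;  python3 -m pendant '[[[-0.4,0,0,0],[-0.8,0,0,0],[-0.8,0,0,0]]]' | grep -E 'pos|rot|force'
```

```text
eef_pos: [446.8, 301.0, 67.6]
eef_rot: [-3.141, 0.0, 1.693]
wrist_force: [0.0, -0.6, -0.8]
eef_pos: [447.8, 292.9, 67.6]
eef_rot: [-3.141, 0.0, 1.692]
wrist_force: [-0.3, 0.4, -0.9]
```

```bash
 python3 -m pendant '[[[-0.4,0,0,0],[-0.8,0,0,0],[-1.2,0,0,0],[-1.2,0,0,0]]]' | grep -E 'pos|rot|force';  python3 -c "
from fit import *
p=[491,-63,.122]
plan(HP(p,(0,340,67.6)),1.693)"
```

```text
eef_pos: [449.3, 281.0, 67.6]
eef_rot: [-3.142, 0.0, 1.692]
wrist_force: [-0.0, -0.1, -0.5]
pos [449.3 281.   67.6] rot [-3.142  0.     1.692] F [-0.  -0.1 -0.5] gap 31.1 t 18.8 q [ 0.49  0.43  1.72 -0.    1.    0.37]
shift cm [-0.65 -0.05 -0.  ] turn -0.001
```

```bash
 python3 -m pendant '[[[-1,0,0,0],[-2,0,0,0],[-3,0,0,0],[-4,0,0,0],[-5,0,0,0]]]' | grep -E 'pos|rot|force';python3 -m pendant '[[[-1,0,0,0],[-2,0,0,0],[-3,0,0,0],[-4,0,0,0],[-5,0,0,0]]]' | grep -E 'pos|rot|force';python3 -m pendant '[[[-1,0,0,0],[-2,0,0,0],[-3,0,0,0],[-4,0,0,0],[-4,0,0,0]]]' | grep -E 'pos|rot|force'; python3 -c "
from fit import *
p=[491,-63,.122]
plan(HP(p,(0,153,67.6)),1.693)
c=snap('side','side12.png');cc=snap('scene','scene12.png')"
```

```text
eef_pos: [455.4, 230.9, 67.6]
eef_rot: [3.142, -0.0, 1.693]
wrist_force: [0.8, 1.3, -1.6]
eef_pos: [461.5, 181.4, 67.6]
eef_rot: [3.142, -0.0, 1.693]
wrist_force: [0.8, -0.5, -1.2]
eef_pos: [466.4, 141.4, 67.6]
eef_rot: [-3.142, 0.0, 1.692]
wrist_force: [0.2, 0.6, -1.0]
pos [466.4 141.4  67.6] rot [-3.142  0.     1.692] F [ 0.2  0.6 -1. ] gap 31.6 t 20.3 q [ 0.22  0.34  1.84 -0.    0.96  0.1 ]
shift cm [-5.29 -0.04  0.  ] turn -0.001
```

View pics/side12.png

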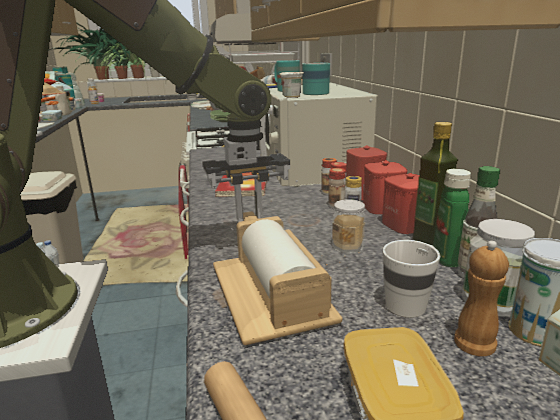

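The rod is inside the core with no side force. Now the last 53 mm, slowing down at the socket.

```bash
 python3 -m pendant '[[[-1,0,0,0],[-2,0,0,0],[-3,0,0,0],[-3.5,0,0,0],[-3.8,0,0,0]]]' | grep -E 'pos|rot|force';python3 -m pendant '[[[-0.3,0,0,0],[-0.6,0,0,0],[-0.6,0,0,0]]]' | grep -E 'pos|rot|force';python3 -m pendant '[[[-0.2,0,0,0],[-0.4,0,0,0],[-0.4,0,0,0]]]' | grep -E 'pos|rot|force'; python3 -c "
from fit import *
p=[491,-63,.122]
plan(HP(p,(0,153,67.6)),1.693)
c=snap('wrist','wrist13.png');cc=snap('scene','scene13.png')
b=cv2.imread('pics/scene13.png')[180:280,220:400]
cv2.imwrite('pics/c13z.png',cv2.resize(b,None,fx=4,fy=4,interpolation=cv2.INTER_CUBIC))"
```

```text
eef_pos: [471.0, 104.1, 67.6]
eef_rot: [3.142, 0.0, 1.692]
wrist_force: [0.1, -0.5, -0.9]
eef_pos: [471.7, 98.7, 67.6]
eef_rot: [3.142, 0.0, 1.693]
wrist_force: [0.4, 0.1, -1.9]
eef_pos: [472.1, 94.8, 67.6]
eef_rot: [3.142, 0.0, 1.693]
wrist_force: [-1.4, 0.2, -1.8]
pos [472.1  94.8  67.6] rot [3.142 0.    1.693] F [-1.4  0.2 -1.8] gap 31.4 t 21.5 q [ 0.12  0.33  1.85 -0.    0.95  0.  ]
shift cm [-0.59 -0.05 -0.  ] turn -0.0
```

View pics/c13z.png

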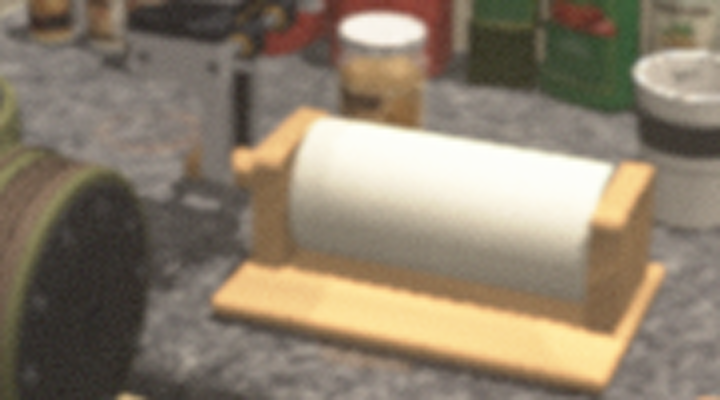

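View pics/wrist13.png

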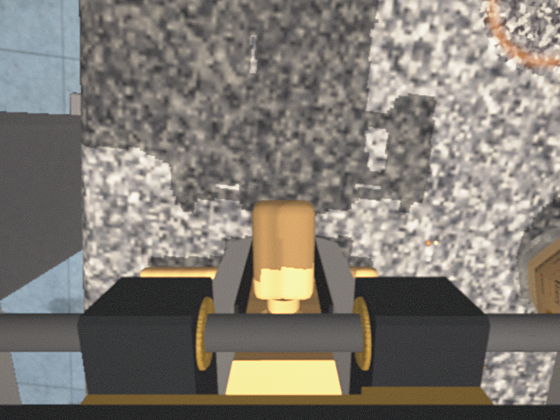

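The shoulder is still a few mm from the cheek. Small steps until the contact force shows.

```bash
 for i in 1; do python3 -m pendant '[[[-0.2,0,0,0],[-0.4,0,0,0],[-0.4,0,0,0]]]' | grep -E 'pos|force';python3 -m pendant '[[[-0.1,0,0,0],[-0.2,0,0,0],[-0.2,0,0,0]]]' | grep -E 'pos|force';python3 -m pendant '[[[-0.1,0,0,0],[-0.1,0,0,0]]]' | grep -E 'pos|force'; done
```

```text
eef_pos: [472.6, 90.7, 67.6]
wrist_force: [-0.0, 0.3, -1.3]
eef_pos: [472.9, 88.8, 67.6]
wrist_force: [-0.3, 0.4, -0.8]
eef_pos: [473.0, 87.9, 67.6]
wrist_force: [-0.3, -0.0, -1.3]
```

```bash
 for i in 1; do python3 -m pendant '[[[-0.1,0,0,0],[-0.1,0,0,0]]]' | grep -E 'pos|force';python3 -m pendant '[[[-0.1,0,0,0],[-0.1,0,0,0]]]' | grep -E 'pos|force';python3 -m pendant '[[[-0.1,0,0,0],[-0.1,0,0,0]]]' | grep -E 'pos|force'; done;python3 -c "
from h import *
c=snap('side','side14.png');cc=snap('scene','scene14.png')
b=cv2.imread('pics/scene14.png')[180:280,220:400]
cv2.imwrite('pics/c14z.png',cv2.resize(b,None,fx=4,fy=4,interpolation=cv2.INTER_CUBIC))"
```

```text
eef_pos: [473.1, 86.9, 67.6]
wrist_force: [-0.0, 0.4, -0.6]
eef_pos: [473.2, 85.9, 67.6]
wrist_force: [0.2, 0.1, -0.9]
eef_pos: [473.3, 84.9, 67.6]
wrist_force: [-0.1, -0.4, -0.9]
```

View pics/c14z.png

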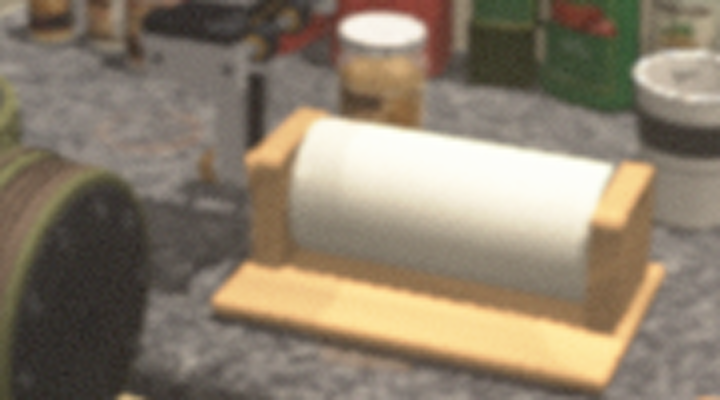

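```bash
for i in 1; do python3 -m pendant '[[[-0.1,0,0,0],[-0.1,0,0,0]]]' | grep -E 'pos|force';python3 -m pendant '[[[-0.1,0,0,0],[-0.1,0,0,0]]]' | grep -E 'pos|force';python3 -m pendant '[[[-0.1,0,0,0],[-0.1,0,0,0]]]' | grep -E 'pos|force'; done
```

```text
eef_pos: [473.4, 83.9, 67.6]
wrist_force: [0.7, -0.3, -0.5]
eef_pos: [473.6, 82.9, 67.6]
wrist_force: [-0.1, 0.7, -1.4]
eef_pos: [473.7, 81.9, 67.6]
wrist_force: [0.2, 0.7, -1.3]
```

```bash
python3 -c "
from h import *
c=snap('wrist','wrist15.png')
b=cv2.imread('pics/wrist15.png')[180:410,180:390]
cv2.imwrite('pics/w15z.png',cv2.resize(b,None,fx=2.6,fy=2.6,interpolation=cv2.INTER_CUBIC))"
```

```text
(no output)
```

View pics/w15z.png

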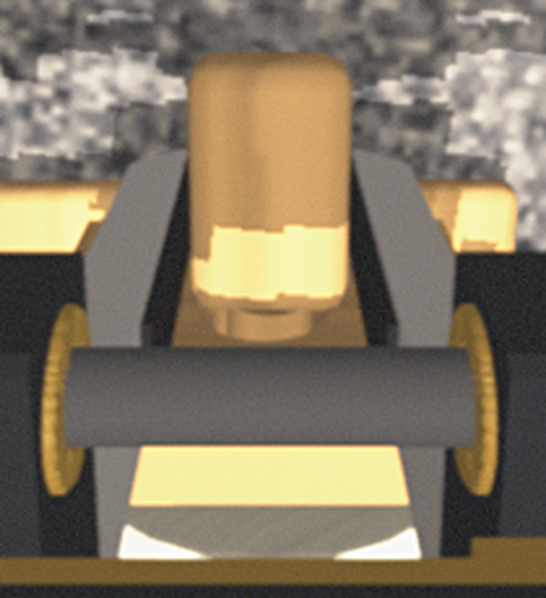

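The wrist view shows a short stretch of bare shaft (crop rows 305–340) between shoulder and cheek, so it isn't home yet. Continuing.

```bash
for i in 1; do python3 -m pendant '[[[-0.1,0,0,0],[-0.2,0,0,0]]]' | grep -E 'pos|force';python3 -m pendant '[[[-0.1,0,0,0],[-0.1,0,0,0]]]' | grep -E 'pos|force';python3 -m pendant '[[[-0.1,0,0,0],[-0.1,0,0,0]]]' | grep -E 'pos|force'; done;  python3 -c "
from h import *
c=snap('wrist','wrist16.png')
b=cv2.imread('pics/wrist16.png')[180:410,180:390]
cv2.imwrite('pics/w16z.png',cv2.resize(b,None,fx=2.6,fy=2.6,interpolation=cv2.INTER_CUBIC))"
```

```text
eef_pos: [473.9, 80.1, 67.6]
wrist_force: [-1.6, 9.1, -1.1]
eef_pos: [473.9, 80.0, 67.6]
wrist_force: [-1.1, 10.6, -1.3]
eef_pos: [473.9, 79.9, 67.6]
wrist_force: [-2.1, 18.8, 0.1]
```

View pics/w16z.png

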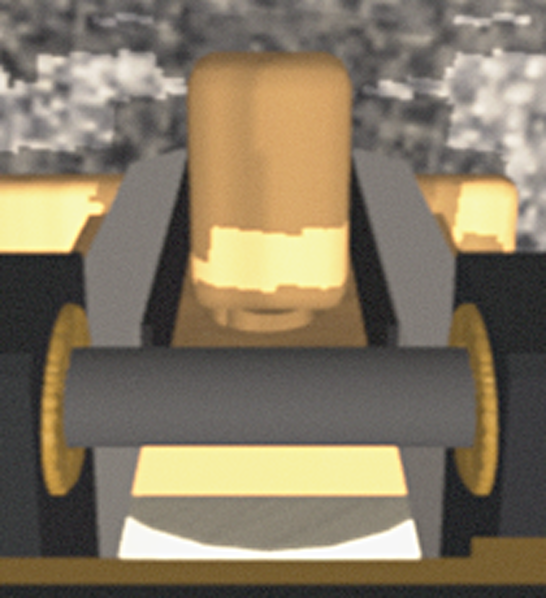

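```bash
python3 -c "
from fit2 import *
ct={'K':K,'pose':TT}
for zz in (-6.4,):
  for x in (30.1,27,-15,-18,-20,-21.9,-24,-26,-28,-30): print(x,np.round(proj(ct,[x,0,zz]),1), 'crop row',np.round((proj(ct,[x,0,zz])[1]-180)*2.6))
print('cheek top edge z100: crop row for tool x'); 
for x in (-21.9,-24,-26,-28,-40,-42,-44,-46,-48): print(x,np.round((proj(ct,[x,0,-(100-67.6)])[1]-180)*2.6), np.round(proj(ct,[x,0,-(100-67.6)])[1]))
"
```

```text
[ 6.720e+01  1.000e-01 -1.702e+02] [-0.233  0.001  0.973]
30.1 [282.7 205.4] crop row 66.0
27 [282.7 211.6] crop row 82.0
-15 [282.8 291.5] crop row 290.0
-18 [282.8 296.9] crop row 304.0
-20 [282.8 300.4] crop row 313.0
-21.9 [282.8 303.8] crop row 322.0
-24 [282.8 307.5] crop row 331.0
-26 [282.8 311. ] crop row 341.0
-28 [282.8 314.5] crop row 350.0
-30 [282.8 317.9] crop row 359.0
cheek top edge z100: crop row for tool x
-21.9 397.0 333.0
-24 408.0 337.0
-26 419.0 341.0
-28 429.0 345.0
-40 489.0 368.0
-42 499.0 372.0
-44 509.0 376.0
-46 519.0 380.0
-48 529.0 383.0
```

The stop is firm. The cheek face works out at tool x of about -21 to -24, and the shoulder at about -22, so it's home to within 1–2 mm. A small wiggle under light pressure will rule out the nose hanging on the socket rim.

```bash
python3 -m pendant '[[[0,0.08,0,0],[0,0.08,0,0]]]' | grep -E 'pos|force';python3 -m pendant '[[[0,-0.16,0,0],[0,-0.16,0,0]]]' | grep -E 'pos|force';python3 -m pendant '[[[0,0.08,0.1,0],[0,0.08,0.1,0]]]' | grep -E 'pos|force';python3 -m pendant '[[[0,0,-0.1,0],[0,0,-0.1,0]]]' | grep -E 'pos|force'
```

```text
eef_pos: [474.0, 80.0, 67.5]
wrist_force: [-7.9, 17.5, 4.6]
eef_pos: [473.8, 79.9, 67.8]
wrist_force: [3.3, 19.3, -4.4]
eef_pos: [474.1, 80.0, 67.0]
wrist_force: [-3.7, 19.3, 5.4]
eef_pos: [473.9, 80.0, 67.4]
wrist_force: [0.1, 19.7, -4.5]
```

```bash
python3 -m pendant '[[[0.1,0,0,0],[0.15,0,0,0],[0.15,0,0,0]]]' | grep -E 'pos|force';python3 -m pendant '[[[0,0,0,0],[0,0,0,0],[0,0,0,0],[0,0,0,0],[0,0,0,0]]]' 0.3 | grep -E 'pos|force|gap';python3 -m pendant '[[[0,0,0,0],[0,0,0,0],[0,0,0,0]]]' | grep -E 'pos|force|gap'; python3 -c "
from h import *
c=snap('wrist','wrist17.png');c=snap('side','side17.png')
b=cv2.imread('pics/wrist17.png')[180:410,180:390]
cv2.imwrite('pics/w17z.png',cv2.resize(b,None,fx=2.6,fy=2.6,interpolation=cv2.INTER_CUBIC))"
```

```text
eef_pos: [473.9, 80.1, 67.4]
wrist_force: [1.0, 7.1, -3.0]
eef_pos: [474.0, 79.4, 67.7]
wrist_force: [0.2, 0.8, 0.3]
finger_gap: 60.4
eef_pos: [474.0, 79.5, 67.6]
wrist_force: [0.1, 0.3, 0.2]
finger_gap: 61.2
```

View pics/w17z.png

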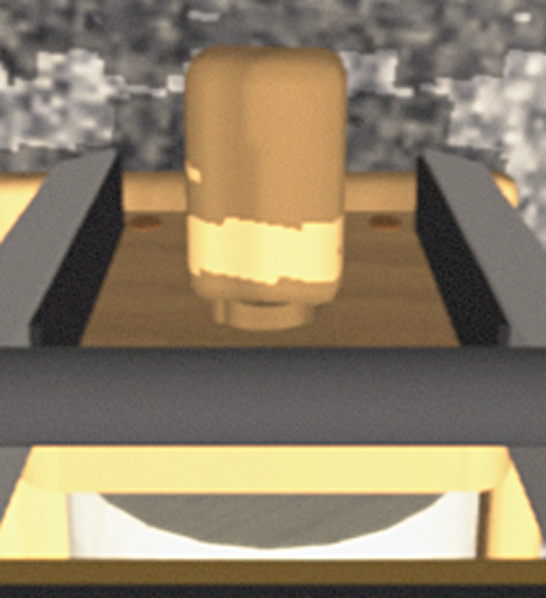

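Released. I'll lift straight up and look at the gap from a better angle.

```bash
python3 -m pendant '[[[0,0,-2,0],[0,0,-4,0],[0,0,-7,0],[0,0,-11,0],[0,0,-14,0]]]' | grep -E 'pos|force|gap';python3 -m pendant '[[[-4,0,0,0],[-8,0,0,0],[-12,0,0,0],[-12,0,0,0],[-12,0,0,0]]]' 1| grep -E 'pos|force|gap'; python3 -c "
from h import *
c=snap('wrist','wrist18.png')"
```

```text
eef_pos: [474.1, 79.5, 209.8]
wrist_force: [0.5, 0.7, -0.9]
finger_gap: 60.8
eef_pos: [488.5, -40.0, 207.5]
wrist_force: [-0.7, -0.0, -1.1]
finger_gap: 93.5
```

View pics/wrist18.png

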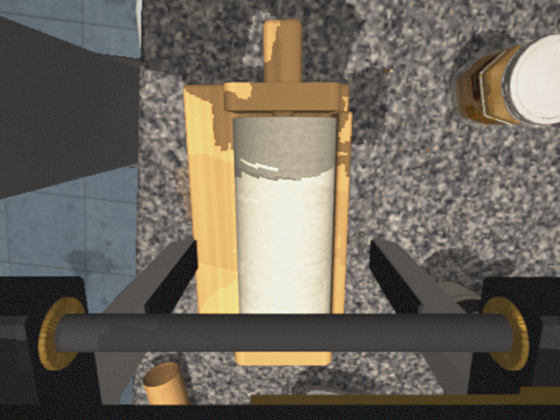

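```bash
python3 -c "
from fit import *
c=cams.camera('wrist'); p=[491,-63,.122]
for q in ((0,175,73),(0,175,64),(0,178,73),(-16,149,73),(16,149,73),(-40,123,100),(-40,103,100),(40,103,100)): print(q,np.round(proj(c,HP(p,q)),1))
b=cv2.imread('pics/wrist18.png')[5:135,215:365]
cv2.imwrite('pics/w18z.png',cv2.resize(b,None,fx=4.6,fy=4.6,interpolation=cv2.INTER_CUBIC))"
```

```text
(0, 175, 73) [282.2  16.3]
(0, 175, 64) [282.2  19.7]
(0, 178, 73) [282.2  12.1]
(-16, 149, 73) [262.4  51.8]
(16, 149, 73) [302.   51.8]
(-40, 123, 100) [228.9  81.8]
(-40, 103, 100) [229.9 109.5]
(40, 103, 100) [334.6 109.5]
```

View pics/w18z.png

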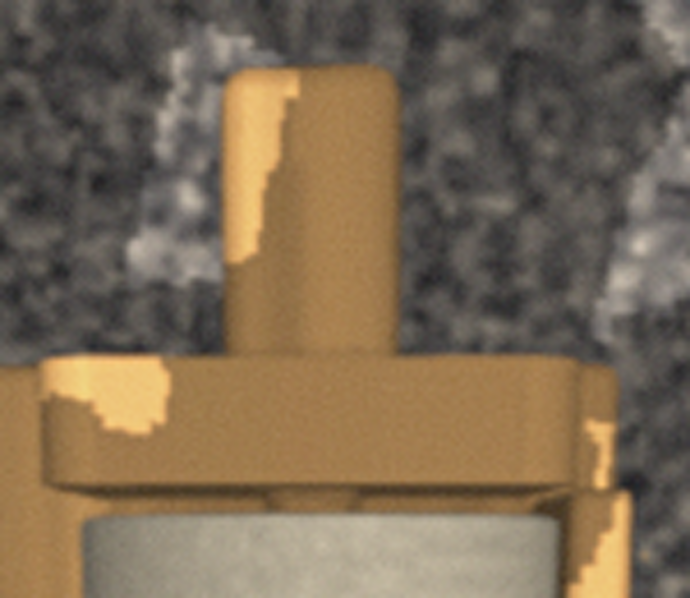

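The handle's end is at row 19.3, where a fully home rod would put it at 16–20. It's centred and straight at column 282.8. Final look, then hand in.

```bash
python3 -m pendant '[[[0,0,-4,0],[0,0,-8,0],[0,0,-8,0],[0,0,-8,0]]]' | grep -E 'clock|force|gap'; python3 -c "
from h import *
c=snap('side','side19.png')"
```

```text
clock: 28.05
wrist_force: [-0.1, -0.7, -0.8]
finger_gap: 93.8
```

View pics/side19.png

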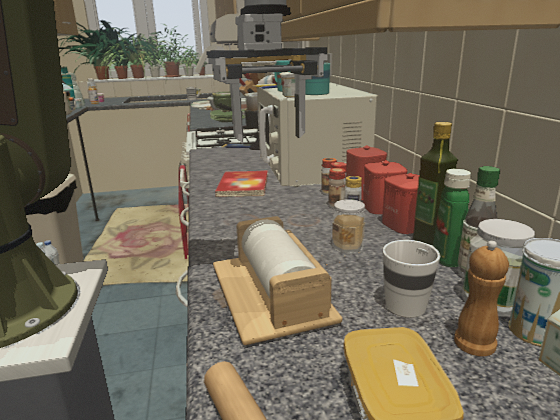

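The roll is against the board, the mug (410,275) and jar (349,228) haven't moved, and the gripper is clear.

```bash
python3 -c "
from h import *
print(manip.sign_off())"
```

```text
the job is handed in; nothing more can be done
None
```

I pushed the roll back against the board with the open fingers. I then picked the rod up by its handle, threaded it through the left cheek and the core into the socket, let go and lifted clear. The job was handed in at about 28 s; no verdict was reported.

**What the last checks showed**
- **Insertion:** there was no noticeable side force until the rod stopped firmly at about 19 N. A small sideways and up-and-down wiggle under that pressure moved it no further.
- **Rod:** after release, its handle end was within about 2 mm of the fully home position, centred and straight on the hole axis.
- **Roll, mug and jar:** the roll was against the back board. The mug and jar were at the same pixel positions as at the start.

**What did not agree or could not be seen**
- **Holder position:** the views differed by up to about 5 mm. I used the value that fitted both outside cameras when overlaid on their pictures.
- **Shoulder gap:** from directly above, a short bit of bare shaft seemed to show between shoulder and cheek, which I took for the handle's rounded edge plus 1–2 mm at most.
- **Nose in the socket:** this could not be seen directly, so I judged it from the firm stop and the handle's position.
- **Roll push:** the fingers briefly pushed at about 31 N along the push (about 40 N in all) when the roll met the board. I backed off at once.

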